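# Clear the rib, right the scrap bin and bolt it

## Task

The scrap bin has been left tipped over with a printed rib segment lying under it. Take the rib out from under the bin and lay it flat in the grey parts tray without nipping it with the bin, then swing the bin fully upright against its stop bar, shoot the barrel bolt fully home through the keeper on the bin's rim, and turn the bolt's handle all the way down into its notch. Leave everything else on the ledge where it is.

Things in the scene. Friction and masses are not known exactly. Their poses are not given: they have to be found in the camera images.
- bracket: Fixed grey steel pivot bracket of the bin. Origin on the ledge midway between its cheek plates. x: along the pivot, the way the bolt shoots (away from the robot). Bin tips to -y. Cheeks at x -85 and +85 mm, 70 mm wide in y, 150 and 115 mm high, feet 37 mm outwards; bare ledge between them. Stop bar behind the bin: y 67 to 76, z 122 to 138 mm. Bolt shelf: x -218 to -84, y -25 to 25, top at z 150 mm.
- bin (a joint): Tilt of the steel scrap bin, rad: 0 = upright against the stop bar, positive = mouth tipped towards the bracket's -y, at most 1.0; starts at 0.6 to 0.95. Friction of 0.35 N m holds it at any angle (some 5 N at the rim). Tipped so, it hangs 27 mm or more above the ledge; upright its bottom is 10 mm above it, so the rib must be out first. Pushing the back rim or wall level to bracket +y rights it.
- bin_pivot (a point): Middle of the bin's pivot, 85 mm over the bracket's origin. Open bin of 4 mm sheet, 150 mm wide in x (-75 to 75). Outer section when upright, (y, z) in mm from here: back wall at y 65 from z -75 to the rim at z 65; bottom at z -75 from y 65 to 10; chute from (10, -75) to (-75, 10); lip wall up to the front rim (-90, 65). Axes turn with the bin.
- bin_back_rim (a point): Middle of the bin's back rim, on the inner face of the back wall at its top edge: (0, 61, 65) mm from the pivot in the bin's axes.
- keeper (a point): Centre of the keeper, a steel staple on the bin's rim at the bolt side: two posts with a 16 mm gap between them and a bridge; its top is 18 mm above this point, length along x 18 mm. (-61, 0, 81) mm from the pivot in the bin's axes; it lines up with the bolt rod (11 mm thick) when the bin is upright within about 0.03 rad, and is as slack once bolted.
- bolt (a joint): Travel of the barrel bolt along the bracket's x, m: 0 = fully drawn, 0.045 = fully shot (end stop), when the rod's tip is 24 mm past the keeper's centre; starts at 0 to 0.012. Slides against 3 N of friction and stays where it is left. Can be pushed by its standing handle or by the rod's end.
- bolt_root (a point): Point on the bolt rod's axis at the root of its handle; slides with the bolt: bracket x -165 mm drawn, -120 mm shot; 166 mm above the ledge. The slotted barrel round it is 12.5 mm to either side in y and 10 mm above the axis; two straps over it at bracket x -196 and -100 mm (10 mm long) reach 14 mm above the axis. The rod reaches 50 mm behind this point.
- bolt_handle (a joint): Turn of the bolt's handle about the rod, rad: 0 = straight up in the slot, 1.35 = right down towards the bracket's -y (end stop). The slot lets it turn only some 0.25 until the bolt is shot 42 mm or more, where a notch opens to -y. Friction 0.035 N m (1 N at the ball); stays where it is left. It can be pushed over level by its ball or stem.
- handle_ball (a point): Centre of the steel ball (18 mm across) at the end of the bolt's handle, 38 mm from the rod's axis; stem 10 mm thick.
- rib_center (a point): Translucent resin rib segment: curved bar standing on its lower edge, 12 mm thick, 18 mm high, 198 mm end to end, bent to a radius of 160 mm, 32 to 63 g. This point: middle of the bow, mid-thickness, half-way up. x along the chord, y to the outside of the bow (the ends lie to -y), z up. At the start x is roughly along the bracket's y.
- rib_end_a (a point): Near the rib's end on its +x side, (90, -28) mm from rib_center and 9 mm short of the very end, half-way up. There the bar runs at -0.6 rad to the chord. This end lies under the bin at the start.
- rib_end_b (a point): The same at the rib's -x end: (-90, -28) mm from rib_center; the bar runs at +0.6 rad to the chord. This end sticks out of the bin's tipped front rim on the bracket's -y side at the start.
- tray: Fixed shallow open grey parts tray, 250 (x) x 130 (y) x 18 mm, walls and floor 4 mm thick; origin at the centre of its underside on the ledge.
- screw_a: Yellow nylon bone-screw model standing on its head, 112 mm high, head 38 mm across; origin under its centre. Leave alone.
- screw_b: A second, like screw_a. Leave alone.
- lens: Domed glass lens, 80 mm across, 37 mm high, 420 g; origin under its centre. Leave alone.
- wash_bottle: White plastic bottle, 56 mm across, 170 mm high, upright; origin under its centre. Leave alone.
- pick: Green-handled pick lying flat, 175 mm long along x, 22 mm high; origin under its middle. Leave alone.
- cutters: Flush cutters lying flat, about 120 mm along x, 60 mm wide, 13 mm high; origin under the pivot. Leave alone.
- brush: Brush lying along x; origin under its middle. Leave alone.

How it is judged:
By the outcome, as a careful person would: the job done as asked, in the order asked, and still so for the second after the job is handed in, with the robot touching nothing.
It also fails if it takes over 64 s, if anything falls off the work surface, if the arm or the gripper's body presses on something with over 40 N, if the wrist force passes 120 N, or if a joint passes its speed limit or range.

## Robot

A 6-joint arm with a two-finger parallel gripper is mounted at the origin on the work surface. World frame = base frame: x ahead of the robot, y to its left, z up, the work surface at z = 0. Lengths are in mm, angles in rad, forces in N, time in s.
With the tool pointing down it reaches from about 375 to 975 mm from the base axis. Payload 3.8 kg.
Tool frame: the origin (TCP) lies on the centre line of the jaws, within the pads' length; the fingertips stand 17 mm ahead of it and the grasp point (between the pads) lies 2 mm behind it; y points along the fingers, z is the direction in which the jaws open and shut, and the axes are right-handed (so a half turn about y gives the same grasp; the last joint's range is limited). The gripper opens to 88 mm and grips with 3 to 60 N. Pads are 18 mm wide; open, the fingers measure 123 mm over their backs; the gripper's body (75 mm by 187 mm) begins 45 mm behind the grasp point.
Start: joints at [-1.352, 0.264, 1.604, -0, 1.274, -0.037], TCP at [170.783, -653.033, 255.706] pointing down, gripper open.
Joint ranges: [-2.63, 2.63], [-0.94, 2.18], [0.31, 2.57], [-1.31, 4.45], [0, 2.66], [-2.55, 2.55]. Speed limits (rad/s): [2.57, 2.57, 3.14, 3.14, 3.14, 3.14].

## Interface

Orientations are given as [roll, pitch, yaw] about the fixed x, y, z axes, in that order (R = Rz(yaw) Ry(pitch) Rx(roll)).
In Python, from plant import arm gives the robot as it stands. The module is installed in compiled form; this text tells all that it offers.
- The arm moves only by the shell command python3 -m inch 'ROWS'. ROWS is JSON, a list of rows, each a list of 3 entries, a list of its own where there are three numbers: the shift along the tool's x, y, z in mm, then the turn, a rotation vector about the tool's x, y, z in rad, then the opening, from 0 (shut) to 1 (fully open). A call has 1 to 20 rows; each row shifts and turns the commanded pose from where the row before left it, along the tool's axes as they then stand; what a row does not reach is not made up. A row lasts 1/10 s, in which the tool goes at most 50 mm and 8.59 degrees, less where a joint would pass 70% of its speed; a pose out of reach is approached as far as the arm can. A call with a gripper value outside its range is refused whole. The fingers move at their own pace and stop on an object; the grip force is fixed at half the most. Time passes only in rows, so rows that do not move let the fingers close. It gives the time, the measured TCP pose, the force and the opening at its end, in the units of the state.
- arm.get_obs(): the state, without advancing time (a new reading comes with each control period).
- arm.get_image(name): name is "side" or "top" or "wrist"; returns the picture (480x640x3 uint8, blue, green, red); there is no depth.
- arm.camera_info(name): a dict with "mtx" (3x3 intrinsics, pixels), "rvec" (rotation vector, rad) and "tvec" (3), from world to camera coordinates, as OpenCV has them; the wrist camera has in their place "hand_eye" (4x4, takes a point from camera to tool coordinates, whose origin is the TCP and whose axes are the tool frame's). Camera axes: x right, y down, z forward; pixel columns grow to the right and rows downward; lengths in mm; the calibration is good to about 2 mm. The wrist camera is an equidistant fisheye: a pixel r from the principal point sees the ray r / f radians off the axis. A picture is of the moment at which its call begins: read the wrist's pose just before it. camera_info takes no time and is no camera call.
- arm.close_job(): hands the job in, once; it reports no verdict.
The state is a dict: "time_s": time; "qpos": joint angles; "joint_vel": joint speeds; "joint_torque": joint torques, N m; "eef_pos": TCP position; "eef_rot": TCP orientation; "force": force on the tool from outside, world axes, zero at the start; "ft_torque": the same for the moment, N m; "opening": finger opening in mm.
Only numpy, scipy, OpenCV 4.12 (cv2) and the standard library are available. Lean on these libraries where they do the work, as an engineer would, in place of code of your own. Each camera call takes 0.05 s, during which the arm holds its last target.

## Working session

There is one attempt and no reset: what is moved stays moved. The work goes in short steps, Python scripts to look and compute and a shell command to move; the robot and the scene stay as the last step left them, time stands still between calls to the robot, and variables do not carry over. Pictures are saved under pics/ and viewed, and the job is handed in when it is done.

```bash
mkdir -p pics; ls
python3 - <<'E'
from plant import arm
import cv2
for n in ["top","side","wrist"]:
    cv2.imwrite(f"pics/{n}0.png",arm.get_image(n))
    print(n,arm.camera_info(n))
print(arm.get_obs())
E
```

```text
pics
top {'mtx': array([[456.1232706 ,   0.        , 312.76413051],
       [  0.        , 456.1232706 , 242.48077505],
       [  0.        ,   0.        ,   1.        ]]), 'rvec': array([ 2.14364983, -2.15675303,  0.18885092]), 'tvec': array([  64.92478006,  600.62533505, 1412.78070494])}
side {'mtx': array([[473.6139653 ,   0.        , 317.18012513],
       [  0.        , 473.6139653 , 240.13595471],
       [  0.        ,   0.        ,   1.        ]]), 'rvec': array([ 2.30215399, -0.49202628,  0.21098526]), 'tvec': array([-488.45828727,  294.32486627,  971.58636042])}
wrist {'mtx': array([[371.64829954,   0.        , 327.31016956],
       [  0.        , 371.64829954, 245.12596404],
       [  0.        ,   0.        ,   1.        ]]), 'hand_eye': array([[ 6.19424881e-04,  9.55422610e-01,  2.95241009e-01,
        -7.55657203e+01],
       [ 6.29989959e-05, -2.95241102e-01,  9.55422780e-01,
        -1.29330270e+02],
       [ 9.99999806e-01, -5.73212755e-04, -2.43070350e-04,
        -1.08225473e-01],
       [ 0.00000000e+00,  0.00000000e+00,  0.00000000e+00,
         1.00000000e+00]])}
{'time_s': 0.15, 'qpos': array([-1.35189859e+00,  2.64575551e-01,  1.60506144e+00,  1.05245812e-05,
        1.27368207e+00, -3.68854311e-02]), 'joint_vel': array([ 0.00106655,  0.00048145, -0.00250078, -0.00135712,  0.00016969,
        0.00236651]), 'joint_torque': array([ 2.00454524e-04, -5.02848423e+01, -3.57468116e+01,  7.29838083e-02,
        2.49984430e-02, -8.50712286e-05]), 'eef_pos': array([ 170.6755778 , -652.53089473,  254.67643559]), 'eef_rot': array([-1.57252119e+00,  7.37160828e-05, -2.88581264e+00]), 'force': array([ 0.19331551, -1.1106183 , -0.2710253 ]), 'ft_torque': array([-0.01068807, -0.03501072,  0.04349906]), 'opening': 88.03862277855329}
```

View pics/top0.png

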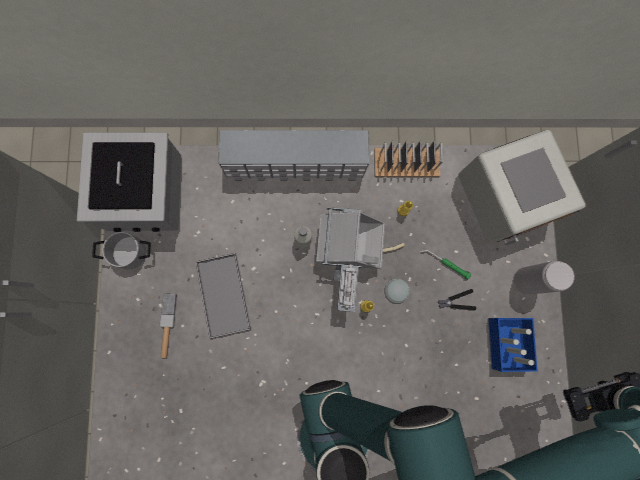

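View pics/side0.png

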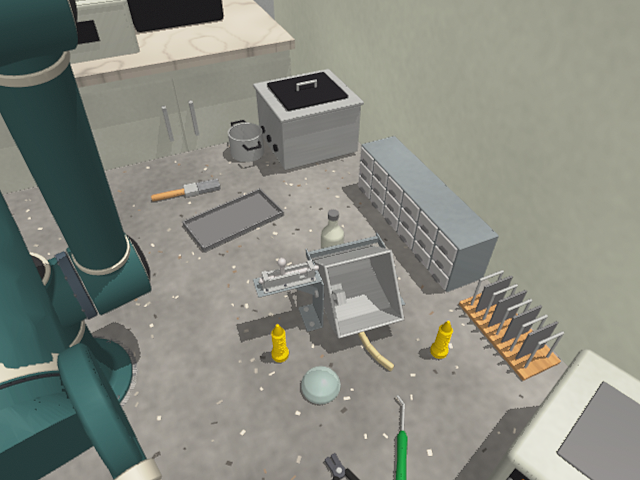

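View pics/wrist0.png

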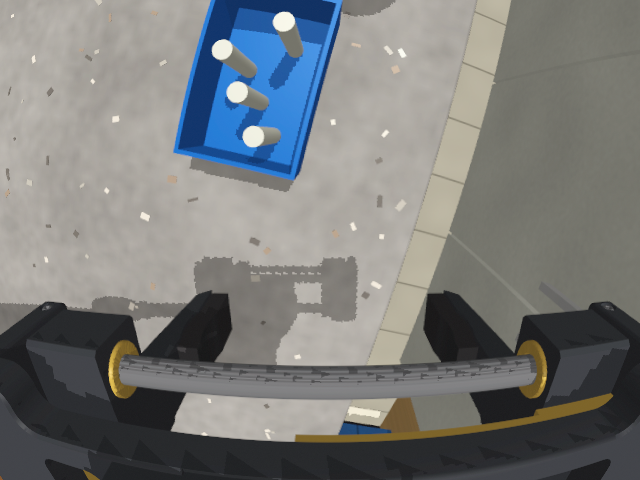

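The top picture shows the bin near pixel (350,240), the bolt at (347,288), the rib sticking out at (393,247) and the tray at (223,296). The lens is at (397,291), with screws at (405,209) and (367,307). I'll enlarge these.

Run:
```python
import cv2
t=cv2.imread("pics/top0.png");s=cv2.imread("pics/side0.png")
cv2.imwrite("pics/topz.png",cv2.resize(t[195:325,290:450],None,fx=5,fy=4.6,interpolation=cv2.INTER_CUBIC)[:600,:800])
cv2.imwrite("pics/sidez.png",cv2.resize(s[220:420,240:460],None,fx=3,fy=3,interpolation=cv2.INTER_CUBIC))
```

```text
(no output)
```

View pics/topz.png

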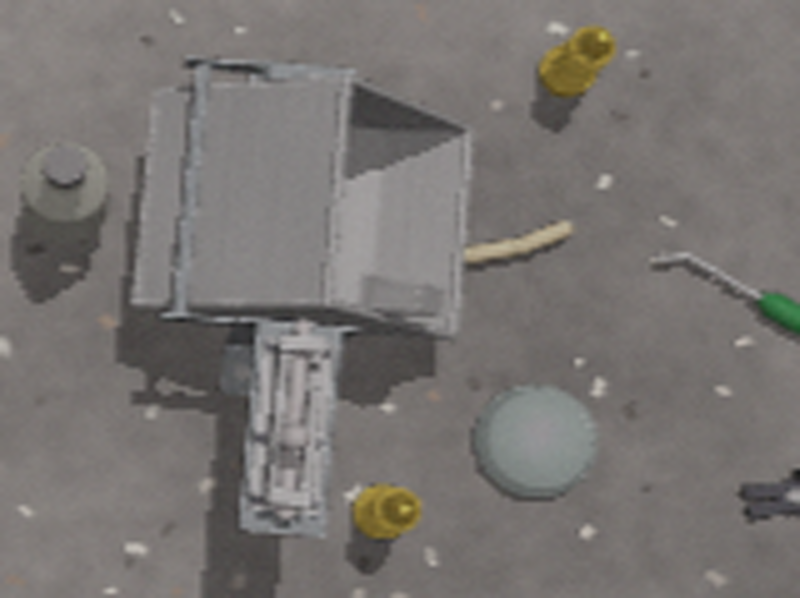

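View pics/sidez.png

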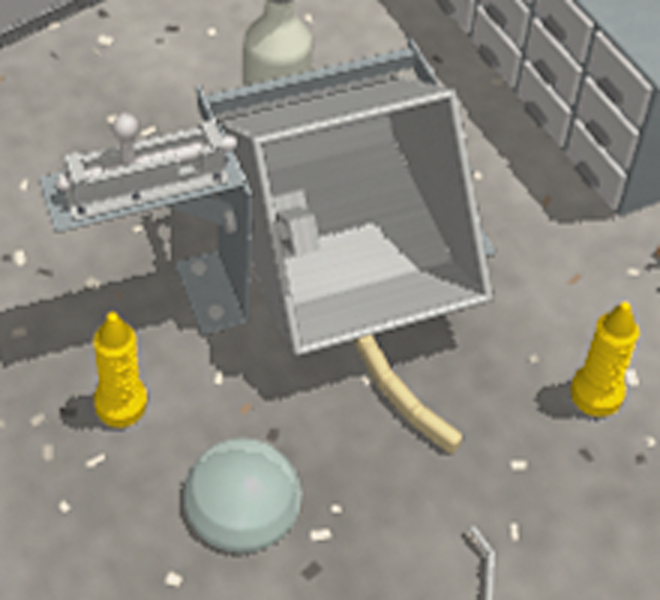

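The zooms show the bin's rim corners clearly in both views. The rib end pokes out at about top pixel (404,244), and the bolt handle stands upright. Next I'll fit the bracket pose and tilt from the picked corners and cast the other points onto planes.

```bash
cat > h.py <<'E'
import numpy as np, cv2
from plant import arm
from scipy.spatial.transform import Rotation as R
from scipy.optimize import least_squares
def proj(n,P):
    c=arm.camera_info(n); p,_=cv2.projectPoints(np.asarray(P,float).reshape(-1,1,3),c["rvec"],c["tvec"],c["mtx"],None); return p.reshape(-1,2)
def ray(n,uv):
    c=arm.camera_info(n); Rm=cv2.Rodrigues(c["rvec"])[0]
    d=Rm.T@np.linalg.inv(c["mtx"])@np.array([uv[0],uv[1],1.]); o=-Rm.T@c["tvec"]; return o,d/np.linalg.norm(d)
def plane(n,uv,z):
    o,d=ray(n,uv); return o+d*(z-o[2])/d[2]
def tri(a,b):
    o1,d1=ray(*a);o2,d2=ray(*b)
    A=np.stack([d1,-d2],1); s=np.linalg.lstsq(A,o2-o1,rcond=None)[0]
    p,q=o1+d1*s[0],o2+d2*s[1]; return (p+q)/2,np.linalg.norm(p-q)
def tool():
    o=arm.get_obs(); return np.array(o["eef_pos"]),R.from_euler("xyz",o["eef_rot"]).as_matrix(),o
def wray(uv,p=None,Rm=None):
    c=arm.camera_info("wrist");K=c["mtx"];H=c["hand_eye"]
    if p is None:p,Rm,_=tool()
    v=np.array([(uv[0]-K[0,2])/K[0,0],(uv[1]-K[1,2])/K[1,1]]);th=np.linalg.norm(v)
    d=np.append(v/th*np.sin(th),np.cos(th)) if th>0 else np.array([0,0,1.])
    return Rm@H[:3,3]+p, Rm@H[:3,:3]@d
def wplane(uv,z,p=None,Rm=None):
    o,d=wray(uv,p,Rm); return o+d*(z-o[2])/d[2]
def wproj(P,p,Rm):
    c=arm.camera_info("wrist");K=c["mtx"];H=c["hand_eye"]
    q=H[:3,:3].T@((Rm.T@(np.asarray(P,float)-p))-H[:3,3]); r=np.hypot(q[0],q[1]); th=np.arctan2(r,q[2])
    return np.array([K[0,2]+K[0,0]*th*q[0]/r,K[1,2]+K[1,1]*th*q[1]/r])
def brk(B,P):  # bracket->world
    x,y,w=B[:3]; c,s=np.cos(w),np.sin(w); P=np.atleast_2d(P); return np.stack([x+c*P[:,0]-s*P[:,1],y+s*P[:,0]+c*P[:,1],P[:,2]],1)
def binp(B,t,P):
    P=np.atleast_2d(np.asarray(P,float)); c,s=np.cos(t),np.sin(t)
    return brk(B,np.stack([P[:,0],c*P[:,1]-s*P[:,2],85+s*P[:,1]+c*P[:,2]],1))
E
python3 - <<'E'
from h import *
tz=lambda u,v:(290+u/5,195+v/4.6)
sz=lambda u,v:(240+u/3,220+v/3)
binP=np.array([[-75,65,65],[75,65,65],[-75,-90,65],[75,-90,65]])
shelf=np.array([[-218,25,150],[-218,-25,150]])
top=np.array([tz(332,316),tz(352,72),tz(457,335),tz(470,130)]);tsh=np.array([tz(240,530),tz(325,535)])
side=np.array([sz(258,140),sz(452,95),sz(298,352),sz(490,298)]);ssh=np.array([sz(42,180),sz(60,230)])
def f(q):
    W=binp(q,q[3],binP);S=brk(q,shelf)
    return np.concatenate([(proj("top",W)-top).ravel(),(proj("top",S)-tsh).ravel(),(proj("side",W)-side).ravel(),(proj("side",S)-ssh).ravel()])
r=least_squares(f,[680,-50,0,0.8]);q=r.x
print(q);print(f(q).reshape(-1,2).round(1))
np.save("q.npy",q)
# handle ball
print("ball",tri(("top",tz(291,437)),("side",sz(124,125))))
print("ball nominal",brk(q,[[-165,0,204]]))
for n,uv,z in [("lens",tz(535,440),15),("screwA",tz(567,75),10),("screwB",tz(385,515),10),("bottle",tz(65,165),170),("pick",tz(690,258),3)]: print(n,plane("top",uv,z))
for uv in [(198,262),(236,254),(250,329),(211,338)]: print("tray",plane("top",uv,18))
E
```

```text
[ 6.01637054e+02 -5.36408538e+01 -9.74027035e-02  9.20643248e-01]
[[-1.1 -2.7]
 [-1.3 -0. ]
 [-1.   0.4]
 [-0.5 -1.4]
 [-0.3 -0.6]
 [-0.1 -0.1]
 [-1.1  1. ]
 [ 1.3 -0.6]
 [-0.4  1.9]
 [ 0.7  1.1]
 [-0.8 -0.2]
 [-1.1  1.2]]
ball (array([441.42296786, -33.73497558, 206.31409274]), np.float64(1.2095125105456397))
ball nominal [[437.41913661 -37.59480804 204.        ]]
lens [ 447.34612308 -209.95576128   15.        ]
screwA [ 710.22018254 -241.8787388    10.        ]
screwB [ 396.05582658 -112.27720943   10.        ]
bottle [616.25722957  92.27071229 170.        ]
pick [ 577.23848544 -319.83941054    3.        ]
tray [543.38803877 431.02296709  18.        ]
tray [568.7627817  309.44359834  18.        ]
tray [329.75284527 261.02167891  18.        ]
tray [302.95518015 382.91937605  18.        ]
```

Fit residuals are 1–3 px: bracket at about (602,-54), yaw -0.097, tilt about 0.92. Next, the visible part of the rib and the possible clashes around it.

Run:
```python
from h import *
q=np.load("q.npy")
t=cv2.imread("pics/top0.png")
hsv=cv2.cvtColor(t,cv2.COLOR_BGR2HSV)
m=cv2.inRange(hsv,(12,45,110),(32,140,255)); m[:225]=0;m[262:]=0;m[:,:375]=0;m[:,412:]=0
ys,xs=np.nonzero(m);print(len(xs),xs.min(),xs.max())
P=np.array([plane("top",(x,y),14) for x,y in zip(xs,ys)])
u=np.unique(xs); 
for x in u: print(x,plane("top",(x,ys[xs==x].mean()),16).round(0)[:2],end=" ")
# fit circle R=160 to all px: center toward +x
f=lambda c:np.hypot(P[:,0]-c[0],P[:,1]-c[1])-160
r=least_squares(f,[760,-90]);c=r.x;print("\ncentre",c,np.abs(r.fun).mean())
a=np.arctan2(P[:,1]-c[1],P[:,0]-c[0]); 
# end = most -y ; angle measured from centre
aa=np.unwrap(a%(2*np.pi)); print("angles",aa.min(),aa.max())
e=aa.max() ; half=np.arcsin(99/166)  # outer
for h in (half,): 
    phi=e-h; 
    print("phi mid",phi,"rib centre",c+160*np.array([np.cos(phi),np.sin(phi)]))
    for s in(-1,1):
        g=phi+s*np.arctan2(90,132);print("end","ba"[s<0] if 0 else s,c+160*np.array([np.cos(g),np.sin(g)]),"tangent ang",g+np.pi/2)
W=binp(q,q[3],[[-75,-90,65],[75,-90,65],[-75,-75,10],[75,-75,10]]);print(W)
```

```text
70 383 404
383 [ 580. -169.] 384 [ 581. -172.] 385 [ 581. -175.] 386 [ 581. -179.] 387 [ 583. -182.] 388 [ 583. -185.] 389 [ 583. -188.] 390 [ 584. -192.] 391 [ 584. -195.] 392 [ 586. -198.] 393 [ 586. -202.] 394 [ 586. -205.] 395 [ 588. -208.] 396 [ 589. -212.] 397 [ 591. -215.] 398 [ 593. -218.] 399 [ 594. -222.] 400 [ 594. -225.] 401 [ 596. -228.] 402 [ 597. -232.] 403 [ 598. -235.] 404 [ 599. -238.] 
centre [ 740.67368275 -159.21213598] 2.767335466134007
angles 3.2005496068763537 3.6548750040665823
phi mid 3.015884353780532 rib centre [ 581.93622495 -139.1517399 ]
end -1 [620.82121462 -53.21503281] tangent ang 3.9882617870968917
end 1 [ 598.21969496 -232.06034366] tangent ang 5.185099574053966
[[ 516.66305803 -152.06090669   52.70583371]
 [ 665.95207391 -166.64822098   52.70583371]
 [ 521.80354367  -99.45231633   31.35374652]
 [ 671.09255955 -114.03963062   31.35374652]]
```

```bash
cat >> h.py <<'E'
def down(psi):  # tool pointing down, x_tool heading psi
    return R.from_euler("xyz",[-np.pi/2,0,psi]).as_matrix()
def plan(target,Rt,n,p=None,R0=None):
    """n equal rows: tool-frame shifts (old axes) and turns"""
    if p is None: p,R0,_=tool()
    rv=R.from_matrix(R0.T@Rt).as_rotvec()/n; d=(np.asarray(target,float)-p)/n; Rm=R0.copy()
    print("turn/row",rv.round(3),"step",np.linalg.norm(d).round(1))
    for i in range(n):
        print((Rm.T@d).round(1).tolist(),end=","); Rm=Rm@R.from_rotvec(rv).as_matrix()
    print()
E
python3 -c "
from h import *
plan([591,-215,110],down(-1.16),14)"
```

```text
turn/row [ 0.    -0.123 -0.   ] step 44.6
[-37.0, 10.4, -22.6],[-39.5, 10.4, -17.9],[-41.4, 10.4, -12.9],[-42.6, 10.4, -7.7],[-43.3, 10.4, -2.4],[-43.2, 10.3, 2.9],[-42.6, 10.3, 8.2],[-41.2, 10.3, 13.4],[-39.3, 10.3, 18.3],[-36.7, 10.3, 23.0],[-33.6, 10.3, 27.4],[-30.0, 10.3, 31.3],[-25.9, 10.3, 34.7],[-21.5, 10.3, 37.7],
```

```bash
python3 -m inch '[[[-37,10.4,-22.6],[0,-0.123,0],0.6],[[-39.5,10.4,-17.9],[0,-0.123,0],0.6],[[-41.4,10.4,-12.9],[0,-0.123,0],0.6],[[-42.6,10.4,-7.7],[0,-0.123,0],0.6],[[-43.3,10.4,-2.4],[0,-0.123,0],0.6],[[-43.2,10.3,2.9],[0,-0.123,0],0.6],[[-42.6,10.3,8.2],[0,-0.123,0],0.6],[[-41.2,10.3,13.4],[0,-0.123,0],0.6],[[-39.3,10.3,18.3],[0,-0.123,0],0.6],[[-36.7,10.3,23],[0,-0.123,0],0.6],[[-33.6,10.3,27.4],[0,-0.123,0],0.6],[[-30,10.3,31.3],[0,-0.123,0],0.6],[[-26,10.3,34.7],[0,-0.123,0],0.6],[[-21.5,10.3,37.7],[0,-0.123,0],0.6],[[0,0,0],[0,0,0],0.6],[[0,0,0],[0,0,0],0.6]]'
python3 - <<'E'
from h import *
p,Rm,o=tool();print(p,o["eef_rot"],o["qpos"],o["time_s"],o["opening"])
im=arm.get_image("wrist");cv2.imwrite("pics/w1.png",im)
print(wproj([591,-215,18],p,Rm),wproj([599,-238,18],p,Rm),wproj([581,-175,18],p,Rm))
E
```

```text
time_s: 1.75
eef_pos: [592.1, -215.3, 110.2]
eef_rot: [-1.572, 0.001, -1.162]
force: [-0.1, -0.2, -0.8]
opening: 52.9
[ 592.08800651 -215.29882698  110.17228289] [-1.57229805e+00  9.12487738e-04 -1.16239189e+00] [-3.88071565e-01  3.05690299e-01  1.83489441e+00 -5.16690052e-04
  1.00271039e+00 -7.96198331e-01] 1.75 52.90809820902329
[327.56695531 256.66735803] [324.83547321 291.8162769 ] [338.68217045 192.62933071]
```

View pics/w1.png

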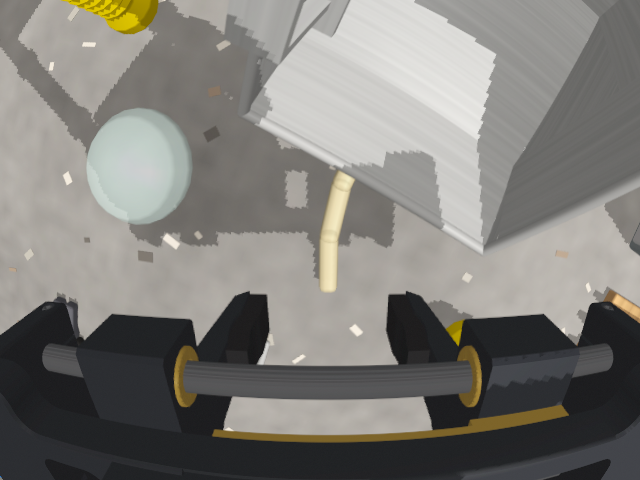

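The wrist view shows the rib's end at (328,290), within 2 px of the prediction, so the position is right. The gripper body comes close to the bin's side wall and screw_a, so I'll tilt 0.29 rad away from the bin and descend.

```bash
python3 -m inch '[[[0,0,0],[0,0,0.145],0.6],[[0,0,0],[0,0,0.145],0.6],[[8.6,28.7,0],[0,0,0],0.6],[[8.6,28.7,0],[0,0,0],0.6],[[5.7,19.2,0],[0,0,0],0.6],[[2.3,7.7,0],[0,0,0],0.6],[[0,0,0],[0,0,0],0.6]]'
python3 - <<'E'
from h import *
p,Rm,o=tool();print(p,o["time_s"],o["force"])
cv2.imwrite("pics/w2.png",arm.get_image("wrist"));s=arm.get_image("side");cv2.imwrite("pics/s2.png",cv2.resize(s[180:420,240:480],None,fx=2.5,fy=2.5))
E
```

```text
time_s: 2.5
eef_pos: [590.6, -217.1, 22.1]
eef_rot: [-1.573, 0.292, -1.166]
force: [0.3, 0.6, 0.7]
opening: 52.8
[ 590.61796764 -217.08948921   22.12900815] 2.5 [0.34727778 0.64310407 0.74430919]
```

View pics/w2.png

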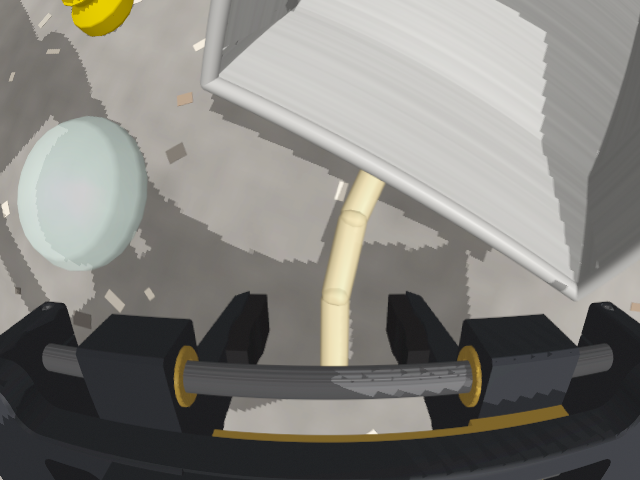

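View pics/s2.png

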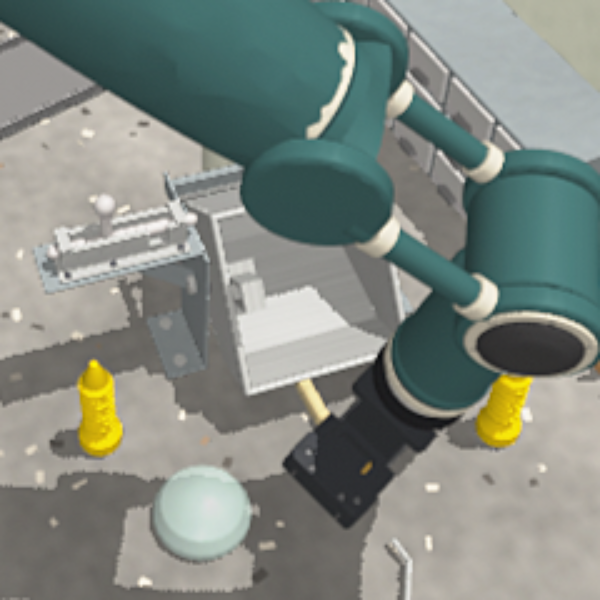

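The rib runs between the open fingers (column about 335) with nothing touching. I'll close on it.

```bash
python3 -m inch '[[[0,0,0],[0,0,0],0],[[0,0,0],[0,0,0],0],[[0,0,0],[0,0,0],0],[[0,0,0],[0,0,0],0],[[0,0,0],[0,0,0],0]]'
python3 - <<'E'
from h import *
p,Rm,o=tool()
# world displacement -> tool axes
for d in ([-49,-65,5],[-16,-55,20],[0,0,1]): print(d,(Rm.T@np.array(d,float)).round(1))
E
```

```text
time_s: 3.1
eef_pos: [592.3, -216.2, 23.2]
eef_rot: [-1.571, 0.29, -1.163]
force: [0.3, 0.6, 1.4]
opening: 14.8
[-49, -65, 5] [ 37.2 -16.3 -70.7]
[-16, -55, 20] [ 36.6 -31.8 -36.5]
[0, 0, 1] [-0.3 -1.   0. ]
```

```bash
python3 -m inch '[[[0,0,0],[0,0,0],0],[[4.6,-2,-8.8],[0,0,0],0],[[9.3,-4.1,-17.7],[0,0,0],0],[[9.3,-4.1,-17.7],[0,0,0],0],[[9.3,-4.1,-17.7],[0,0,0],0],[[4.6,-2,-8.8],[0,0,0],0],[[0,0,0],[0,0,0],0]]'
python3 - <<'E'
from h import *
cv2.imwrite("pics/w3.png",arm.get_image("wrist"));s=arm.get_image("side");cv2.imwrite("pics/s3.png",cv2.resize(s[180:420,240:480],None,fx=2.5,fy=2.5))
E
```

```text
time_s: 3.8
eef_pos: [541.9, -283.3, 28.2]
eef_rot: [-1.571, 0.29, -1.167]
force: [-0.4, -0.1, 0.2]
opening: 11.9
```

View pics/w3.png

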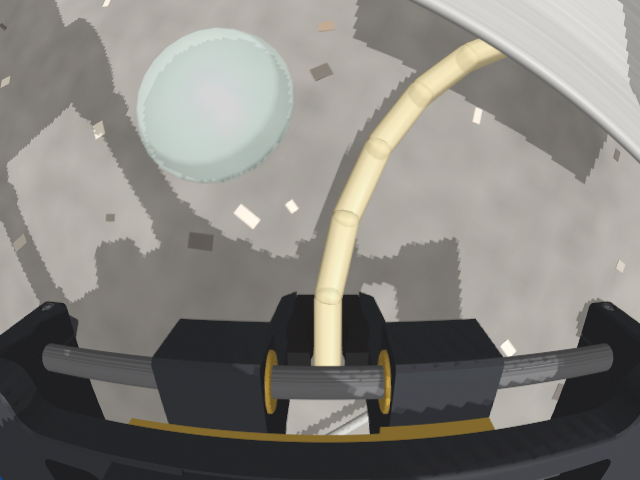

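View pics/s3.png

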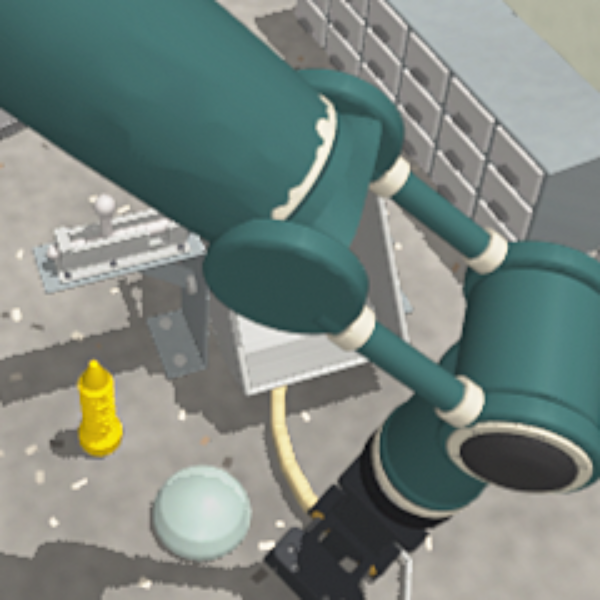

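Run:
```python
from h import *
p,Rm,o=tool()
for uv in [(300,432),(365,412)]: print(wplane(uv,8))
t=cv2.imread("pics/top0.png")
for uv in [(420.4,252),(427,251),(442,260),(446,262),(468,276)]: print(plane("top",uv,8).round(0))
for d in ([0,0,10],[-30,-40,14],[-10,-20,6]): print(d,(Rm.T@np.array(d,float)).round(1))
print(wplane((500,45),24))
```

```text
[ 552.22932174 -339.64730324    8.        ]
[ 576.8862745 -316.7901528    8.       ]
[ 574. -293.    8.]
[ 577. -315.    8.]
[ 547. -363.    8.]
[ 540. -376.    8.]
[ 494. -446.    8.]
[0, 0, 10] [-2.9 -9.6  0. ]
[-30, -40, 14] [ 19.9 -20.6 -43.3]
[-10, -20, 6] [ 12.1  -9.9 -17.1]
[ 567.07754223 -127.20816486   24.        ]
```

```bash
python3 -m inch '[[[6.6,-6.9,-14.4],[0,0,0],0],[[6.6,-6.9,-14.4],[0,0,0],0],[[6.6,-6.9,-14.4],[0,0,0],0],[[12.1,-9.9,-17.1],[0,0,0],0],[[0,0,0],[0,0,0],0]]'
python3 - <<'E'
from h import *
cv2.imwrite("pics/w4.png",arm.get_image("wrist"))
q=np.load("q.npy");p,Rm,o=tool()
print(wproj(binp(q,q[3],[[0,-90,65]])[0],p,Rm))
E
```

```text
time_s: 4.4
eef_pos: [502.6, -344.7, 49.7]
eef_rot: [-1.57, 0.287, -1.166]
force: [0.0, -0.4, -0.5]
opening: 11.9
[613.30855246  61.46601552]
```

View pics/w4.png

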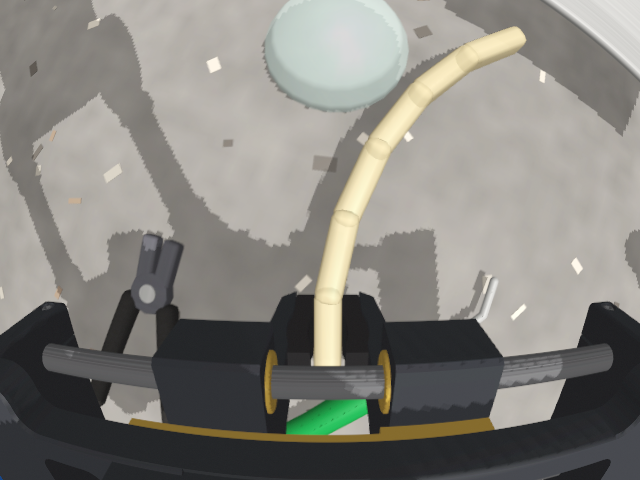

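The rib is clear of the bin: its far end is at (520,38), off the rim at upper right. I'll measure how it sits in the grip, then lift.

Run:
```python
from h import *
p,Rm,o=tool()
P=np.array([wplane(uv,44) for uv in [(328,297),(346,216),(377,148),(422,93),(467,55),(523,37)]])
print(P.round(0)[:,:2].tolist())
f=lambda c:np.hypot(P[:,0]-c[0],P[:,1]-c[1])-160
r=least_squares(f,[650,-280]);c=r.x;print(c,r.fun.round(1))
# into heading frame (psi): 
psi=-1.166;ex=np.array([np.cos(psi),np.sin(psi)]);ez=np.array([-np.sin(psi),np.cos(psi)])
L=lambda w:(np.array([ex@(w-p[:2]),ez@(w-p[:2])]))
tail=P[-1,:2];at=np.arctan2(*(tail-c)[::-1])%(2*np.pi)
half=np.arcsin(99/160.);mid=at+half
rc=c+160*np.array([np.cos(mid),np.sin(mid)])
print("mid angle",mid,"rib centre",rc,"grip angle",np.arctan2(*(p[:2]-c)[::-1])%(2*np.pi),"end b",at+2*half)
chord=mid-np.pi/2
mp=rc-17*np.array([np.cos(mid),np.sin(mid)])  # middle of the bounding box
print("chord dir",chord, "mp in heading frame",L(mp),"chord rel psi",chord-psi)
# tray: chord -> 0.2+pi
tc=np.mean([[543.4,431],[568.8,309.4],[329.8,261],[303,382.9]],0);ta=np.arctan2(309.4-261+431-382.9,568.8-329.8+543.4-303);print("tray",tc,ta)
for a in(ta+np.pi,ta):
    ps=(a-(chord-psi)); l=L(mp); tcp=tc-(l[0]*np.array([np.cos(ps),np.sin(ps)])+l[1]*np.array([-np.sin(ps),np.cos(ps)]))
    q1=np.arctan2(tcp[1],tcp[0]);print("psi",ps,"tcp",tcp,"q6",(q1-np.pi/2-ps+np.pi)%(2*np.pi)-np.pi)
print(o["qpos"])
```

```text
[[497.0, -331.0], [491.0, -297.0], [491.0, -266.0], [500.0, -234.0], [513.0, -204.0], [538.0, -175.0]]
[ 650.49802304 -287.96167446] [-0.6  0.1  0.6 -0.3  0.8 -0.8]
mid angle 3.0215398956227615 rib centre [ 491.64965205 -268.79934075] grip angle 3.500543240469519 end b 3.6886904349189793
chord dir 1.450743568827865 mp in heading frame [-64.43483731  33.62100039] chord rel psi 2.616743568827865
tray [436.25  346.075] 0.198638791613608
psi 0.7234878763755361 tcp [506.80119334 363.53206288] q6 -1.6720369683646936
psi -2.418104777214257 tcp [365.69880666 328.61793712] q6 1.579351029803636
[-0.70725004  0.48577829  1.73870672  0.13747208  1.17988196 -1.18095521]
```

```bash
python3 -m inch '[[[-14.3,-47.9,0],[0,0,0],0],[[-14.3,-47.9,0],[0,0,0],0],[[-14.3,-47.9,0],[0,0,0],0],[[-14.3,-47.9,0],[0,0,0],0],[[-14.3,-47.9,0],[0,0,0],0],[[0,0,0],[0,0,0],0]]'
python3 - <<'E'
from h import *
p,Rm,o=tool();print(p,Rm[:,1],o["qpos"])
plan([507,363.5,p[2]],R.from_euler("z",0.7235+1.166).as_matrix()@Rm,16)
E
```

```text
time_s: 5.05
eef_pos: [506.3, -342.7, 307.5]
eef_rot: [-1.563, 0.277, -1.161]
force: [-0.4, 0.6, -0.1]
opening: 11.5
[ 506.2923758  -342.72872624  307.53819797] [-0.1020079   0.2542526  -0.96174321] [-0.7036314   0.2656683   1.52959385  0.12825148  1.59292978 -1.12531951]
turn/row [-0.032 -0.114  0.001] step 44.1
[-38.9, 11.2, 17.5],[-36.7, 10.6, 22.2],[-33.9, 9.9, 26.5],[-30.6, 9.0, 30.5],[-26.9, 7.9, 34.0],[-22.9, 6.8, 37.1],[-18.5, 5.6, 39.7],[-13.9, 4.3, 41.7],[-9.1, 2.9, 43.1],[-4.1, 1.5, 43.9],[0.9, 0.1, 44.1],[5.9, -1.3, 43.7],[10.8, -2.7, 42.7],[15.6, -4.1, 41.1],[20.1, -5.4, 38.9],[24.4, -6.7, 36.2],
```

```bash
python3 -m inch '[[[-38.9,11.2,17.5],[-0.033,-0.114,0],0],[[-36.7,10.6,22.2],[-0.033,-0.114,0],0],[[-33.9,9.9,26.5],[-0.033,-0.114,0],0],[[-30.6,9,30.5],[-0.033,-0.114,0],0],[[-26.9,7.9,34],[-0.033,-0.114,0],0],[[-22.9,6.8,37.1],[-0.033,-0.114,0],0],[[-18.5,5.6,39.7],[-0.033,-0.114,0],0],[[-13.9,4.3,41.7],[-0.033,-0.114,0],0],[[-9.1,2.9,43.1],[-0.033,-0.114,0],0],[[-4.1,1.5,43.9],[-0.033,-0.114,0],0],[[0.9,0.1,44.1],[-0.033,-0.114,0],0],[[5.9,-1.3,43.7],[-0.033,-0.114,0],0],[[10.8,-2.7,42.7],[-0.033,-0.114,0],0],[[15.6,-4.1,41.1],[-0.033,-0.114,0],0],[[20.1,-5.4,38.9],[-0.033,-0.114,0],0],[[24.4,-6.7,36.2],[-0.033,-0.114,0],0],[[0,0,0],[0,0,0],0],[[0,0,0],[0,0,0],0]]'
python3 - <<'E'
from h import *
p,Rm,o=tool()
cv2.imwrite("pics/w5.png",arm.get_image("wrist"));cv2.imwrite("pics/s5.png",arm.get_image("side"))
plan([507,363.5,100],down(0.7235)@R.from_euler("z",0.288).as_matrix(),5)
E
```

```text
time_s: 6.85
eef_pos: [500.3, 366.0, 298.2]
eef_rot: [-1.563, 0.282, 0.74]
force: [0.0, -0.1, -0.4]
opening: 11.9
turn/row [-0.001  0.002  0.001] step 39.8
[11.8, 38.0, -1.2],[11.9, 38.0, -1.1],[11.9, 38.0, -1.1],[12.0, 38.0, -1.0],[12.0, 37.9, -0.9],
```

View pics/w5.png

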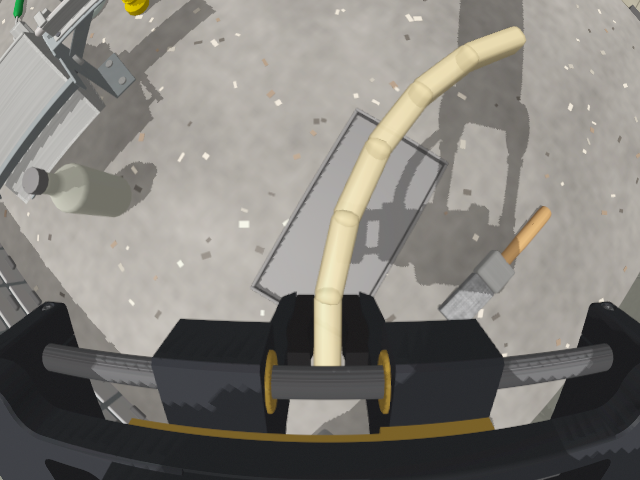

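View pics/s5.png

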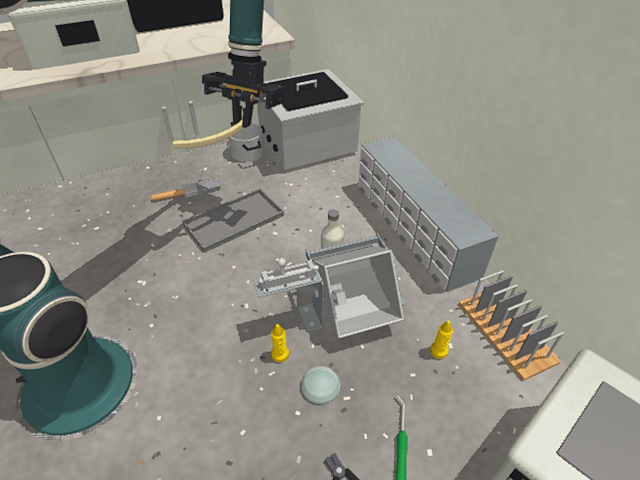

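The rib sits in the grip as before, with the tray below it at around (350,210). I'll cross-check the tray from this view, then descend.

```bash
python3 -m inch '[[[11.8,38,-1.2],[0,0,0],0],[[11.9,38,-1.1],[0,0.01,0],0],[[11.9,38,-1.1],[0,0,0],0],[[12,38,-1],[0,0,0],0],[[12,37.9,-0.9],[0,0,0],0],[[0,0,0],[0,0,0],0],[[0,0,0],[0,0,0],0]]'
python3 - <<'E'
from h import *
p,Rm,o=tool()
im=arm.get_image("wrist");cv2.imwrite("pics/w6.png",im)
tc=np.array([436.25,346.1]);a=.1986;e=np.array([np.cos(a),np.sin(a)]);n=np.array([-e[1],e[0]])
for sx,sy in[(1,1),(1,-1),(-1,-1),(-1,1)]: 
    w=tc+sx*125*e+sy*65*n; print((sx,sy),wproj([*w,18],p,Rm).round(0))
plan([507,363.5,27],down(0.7235)@R.from_euler("z",0.288).as_matrix(),4)
E
```

```text
time_s: 7.65
eef_pos: [507.8, 363.5, 100.8]
eef_rot: [-1.565, 0.281, 0.725]
force: [0.0, -0.5, -0.3]
opening: 11.7
(1, 1) [368. 410.]
(1, -1) [196. 314.]
(-1, -1) [383.   5.]
(-1, 1) [536.  99.]
turn/row [-0.001  0.     0.003] step 18.9
[4.7, 18.3, 0.0],[4.7, 18.3, 0.0],[4.7, 18.3, 0.1],[4.8, 18.3, 0.1],
```

View pics/w6.png

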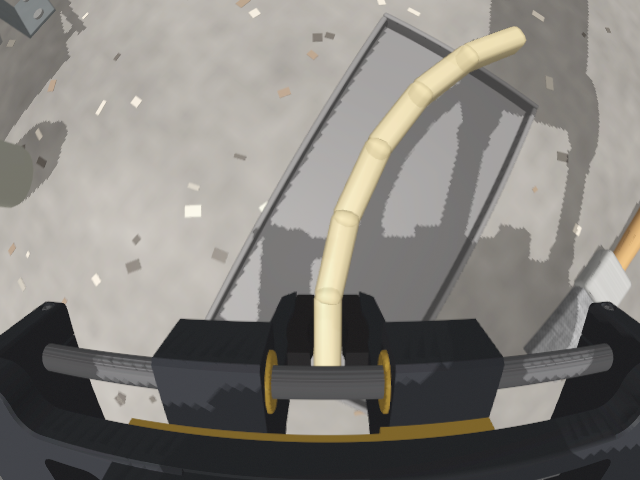

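```bash
python3 -m inch '[[[6.5,20,-1],[0,0,0],0],[[6,20,0],[0,0,0],0],[[4.7,18.3,0],[0,0,0],0],[[2,7,0],[0,0,0],0],[[1.2,4,0],[0,0,0],0],[[0,0,0],[0,0,0],0],[[0,0,0],[0,0,0],0]]'
python3 - <<'E'
from h import *
p,Rm,o=tool()
im=arm.get_image("wrist");cv2.imwrite("pics/w7.png",im)
E
```

```text
time_s: 8.4
eef_pos: [509.2, 365.5, 29.5]
eef_rot: [-1.566, 0.278, 0.727]
force: [-0.4, -0.1, -1.2]
opening: 11.7
```

View pics/w7.png

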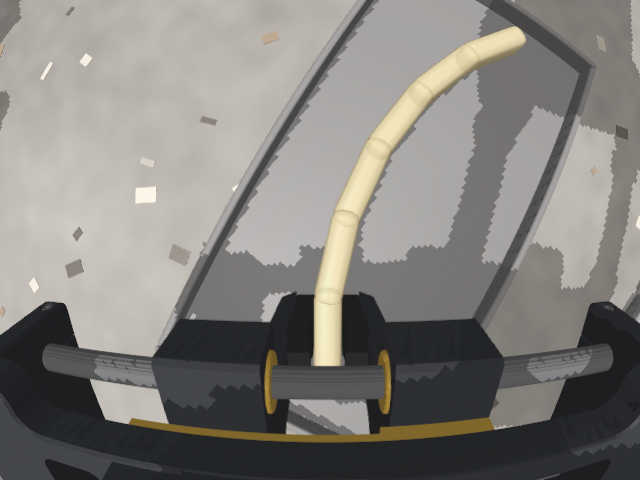

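```bash
python3 -m inch '[[[0.5,1.7,0],[0,0,0],0],[[0.4,1.4,0],[0,0,0],0],[[0,0,0],[0,0,0],0]]'
```

```text
time_s: 8.75
eef_pos: [509.4, 365.6, 27.2]
eef_rot: [-1.566, 0.278, 0.727]
force: [-0.6, -0.1, 5.6]
opening: 11.8
```

```bash
python3 -m inch '[[[0,0,0],[0,0,0],0.4],[[0,0,0],[0,0,0],0.4],[[0,0,0],[0,0,0],0.4],[[-2.9,-9.6,0],[0,0,0],0.4],[[-8.6,-28.7,0],[0,0,0],0.4],[[-14.3,-47.9,0],[0,0,0],0.4],[[-14.3,-47.9,0],[0,0,0],0.2],[[0,0,0],[0,0,0],0]]'
python3 - <<'E'
from h import *
p,Rm,o=tool()
print(o["qpos"])
im=arm.get_image("wrist");cv2.imwrite("pics/w8.png",im)
t=arm.get_image("top");s=arm.get_image("side")
cv2.imwrite("pics/t8.png",t);cv2.imwrite("pics/s8.png",s)
cv2.imwrite("pics/c8.png",np.hstack([cv2.resize(t[230:360,170:290],None,fx=3,fy=3),cv2.resize(s[170:300,160:300],None,fx=3,fy=3)]))
E
```

```text
time_s: 9.55
eef_pos: [512.0, 366.2, 174.7]
eef_rot: [-1.568, 0.265, 0.726]
force: [0.1, 0.6, 0.2]
opening: 21.4
[ 0.59703417  0.39918564  1.60070364 -0.03107765  1.40462235 -1.69050092]
```

View pics/w8.png

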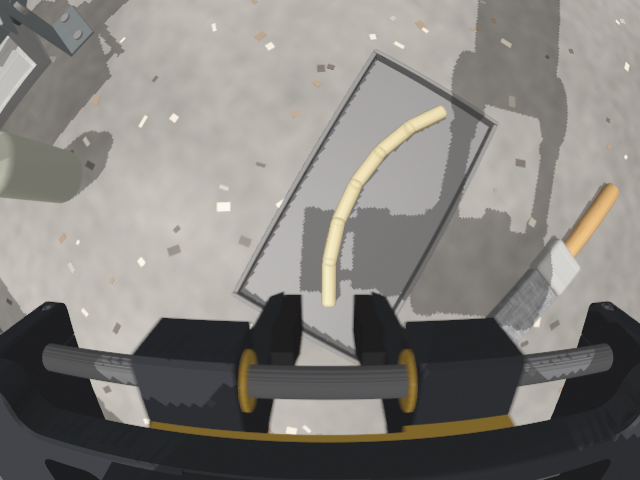

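View pics/c8.png

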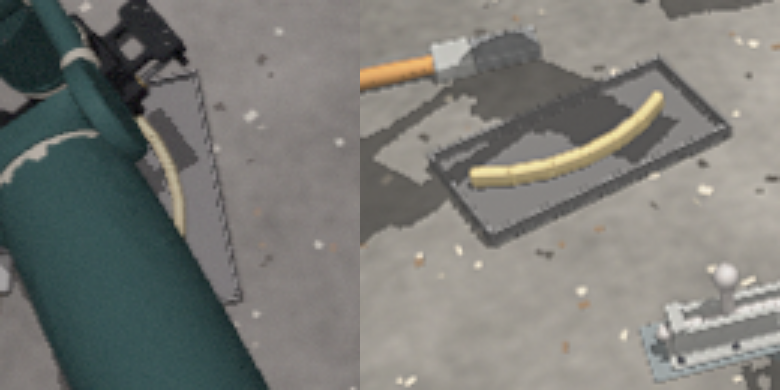

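The rib lies flat in the tray, well inside the walls: wrist (329,300) to (443,112), and the side view agrees. Next the closed fingers go inside the tipped back rim.

Run:
```python
from h import *
q=np.load("q.npy");w=brk(q,[[10,-52,250]])[0];print(w)
plan(w,down(-0.097),12)
```

```text
[ 606.53271951 -106.36686688  250.        ]
turn/row [ 0.009  0.068 -0.022] step 40.6
[-21.0, -1.5, -34.7],[-18.6, -2.2, -36.0],[-16.0, -2.9, -37.2],[-13.4, -3.6, -38.2],[-10.7, -4.2, -39.0],[-7.9, -4.8, -39.6],[-5.1, -5.3, -40.0],[-2.2, -5.7, -40.2],[0.6, -6.1, -40.2],[3.5, -6.4, -40.0],[6.4, -6.7, -39.6],[9.2, -6.9, -39.0],
```

```bash
python3 -m inch '[[[-21,-1.5,-34.7],[0.009,0.068,-0.022],0],[[-18.6,-2.2,-36],[0.009,0.068,-0.022],0],[[-16,-2.9,-37.2],[0.009,0.068,-0.022],0],[[-13.4,-3.6,-38.2],[0.009,0.068,-0.022],0],[[-10.7,-4.2,-39],[0.009,0.068,-0.022],0],[[-7.9,-4.8,-39.6],[0.009,0.068,-0.022],0],[[-5.1,-5.3,-40],[0.009,0.068,-0.022],0],[[-2.2,-5.7,-40.2],[0.009,0.068,-0.022],0],[[0.6,-6.1,-40.2],[0.009,0.068,-0.022],0],[[3.5,-6.4,-40],[0.009,0.068,-0.022],0],[[6.4,-6.7,-39.6],[0.009,0.068,-0.022],0],[[9.2,-6.9,-39],[0.009,0.068,-0.022],0],[[0,0,0],[0,0,0],0],[[0,0,0],[0,0,0],0]]'
python3 - <<'E'
from h import *
cv2.imwrite("pics/w9.png",arm.get_image("wrist"))
q=np.load("q.npy")
p,Rm,o=tool();print(o["opening"])
plan(brk(q,[[10,-48,152]])[0],down(-0.097),3)
for P in binp(q,q[3],[[-75,61,65],[75,61,65],[75,-90,65],[-75,-90,65]]): print(wproj(P,p,Rm).round(0))
E
```

```text
time_s: 11.1
eef_pos: [605.9, -107.1, 247.5]
eef_rot: [-1.572, 0.005, -0.097]
force: [0.1, 0.8, -0.4]
opening: 0.6
0.23924416319117336
turn/row [ 0.     0.001 -0.002] step 31.9
[0.4, 31.8, 1.3],[0.3, 31.8, 1.3],[0.3, 31.8, 1.3],
[396. 123.]
[383. 361.]
[271. 288.]
[265. 128.]
```

View pics/w9.png

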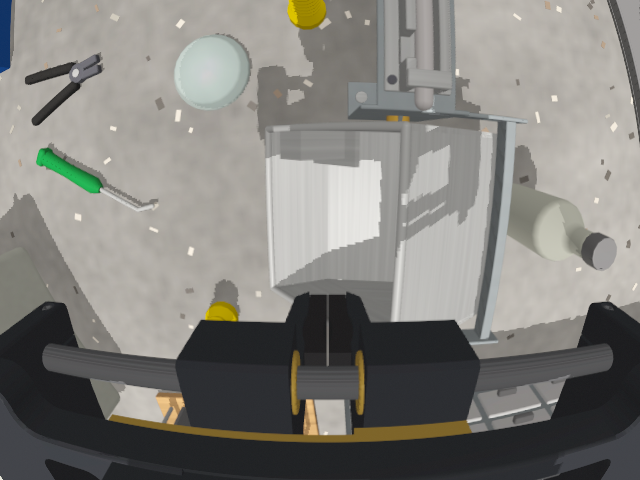

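The wrist view shows the back rim at column about 400 with the closed fingers (290–367) on the mouth side. I'll descend and begin pushing.

```bash
python3 -m inch '[[[0.4,31.8,1.3],[0,0,0],0],[[0.3,31.8,1.3],[0,0,0],0],[[0.3,31.8,1.3],[0,0,0],0],[[0,0,0],[0,0,0],0],[[0,0,10],[0,0,0],0],[[0,0,12],[0,0,0],0],[[0,0,12],[0,0,0],0],[[0,0,12],[0,0,0],0]]'
python3 -m inch '[[[0,0,12],[0,0,0],0],[[0,0,12],[0,0,0],0]]'
```

```text
time_s: 11.95
eef_pos: [613.6, -56.5, 155.7]
eef_rot: [-1.574, -0.002, -0.094]
force: [1.1, -3.6, -2.4]
opening: 0.4
time_s: 12.15
eef_pos: [615.1, -33.0, 154.2]
eef_rot: [-1.575, -0.0, -0.094]
force: [2.2, -14.3, -7.9]
opening: 0.7
```

```bash
python3 -m inch '[[[0,0,8],[0,0,0],0],[[0,0,6],[0,0,0],0],[[0,0,4],[0,0,0],0],[[0,0,0],[0,0,0],0]]'
```

```text
time_s: 12.55
eef_pos: [616.2, -15.1, 153.6]
eef_rot: [-1.575, 0.002, -0.094]
force: [-0.9, -5.3, -3.2]
opening: 0.1
```

```bash
python3 -m inch '[[[0,0,3],[0,0,0],0],[[0,0,0],[0,0,0],0]]'; python3 -m inch '[[[0,0,3],[0,0,0],0],[[0,0,0],[0,0,0],0]]'
```

```text
time_s: 12.75
eef_pos: [616.3, -12.9, 153.3]
eef_rot: [-1.576, 0.002, -0.094]
force: [-0.8, -7.1, -4.7]
opening: 0.5
time_s: 12.95
eef_pos: [616.4, -10.3, 153.0]
eef_rot: [-1.576, 0.002, -0.094]
force: [-0.9, -8.8, -6.2]
opening: 0.2
```

```bash
python3 -m inch '[[[0,0,3],[0,0,0],0],[[0,0,0],[0,0,0],0]]'; python3 -m inch '[[[0,0,3],[0,0,0],0],[[0,0,0],[0,0,0],0]]'
python3 - <<'E'
from h import *
s=arm.get_image("side");cv2.imwrite("pics/s10.png",s)
cv2.imwrite("pics/s10z.png",cv2.resize(s[190:390,220:440],None,fx=3,fy=3,interpolation=cv2.INTER_CUBIC))
cv2.imwrite("pics/w10.png",arm.get_image("wrist"))
E
```

```text
time_s: 13.15
eef_pos: [616.4, -7.8, 152.7]
eef_rot: [-1.577, 0.003, -0.094]
force: [-0.5, -10.2, -6.4]
opening: 0.5
time_s: 13.35
eef_pos: [616.4, -7.3, 152.7]
eef_rot: [-1.581, 0.003, -0.094]
force: [-0.8, -18.0, -6.3]
opening: 0.3
```

View pics/s10z.png

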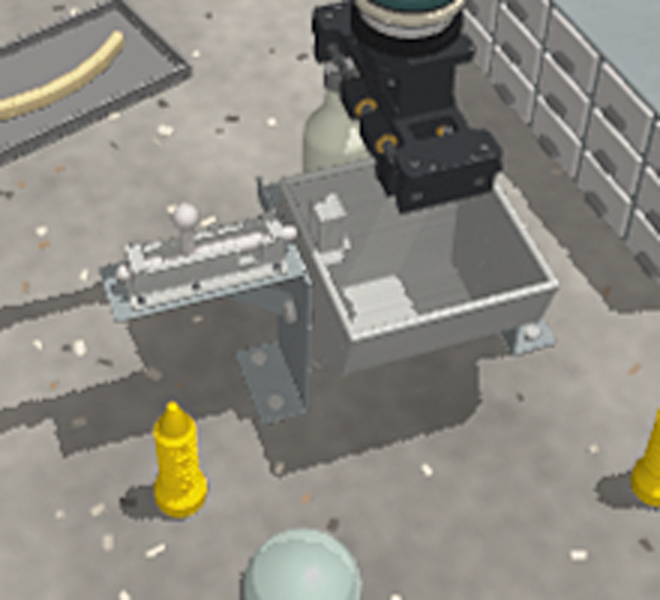

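View pics/w10.png

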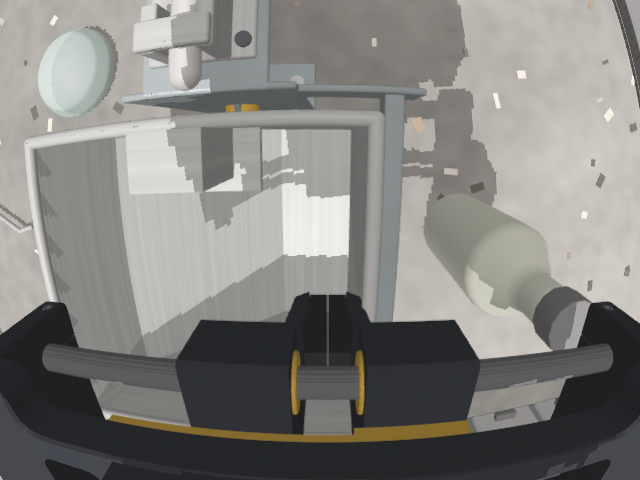

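The force jumped to 18 N with no further motion. Both views show the bin upright with its back wall on the stop bar, and the keeper is beside the bolt tip. I'll back off and move behind the bolt handle.

```bash
python3 -m inch '[[[0,0,-8],[0,0,0],0],[[0,-15,-8],[0,0,0],0],[[0,-45,0],[0,0,0],0],[[0,-45,0],[0,0,0],0],[[0,0,0],[0,0,0],0]]'
python3 - <<'E'
from h import *
q=np.load("q.npy")
p,Rm,o=tool()
plan(brk(q,[[-200,2,p[2]]])[0],down(-0.097),6)
E
```

```text
time_s: 13.95
eef_pos: [621.4, -18.4, 270.1]
eef_rot: [-1.571, -0.016, -0.095]
force: [0.6, -1.1, 1.3]
opening: 0.2
turn/row [0.    0.    0.003] step 36.5
[-36.1, -0.6, -5.7],[-36.1, -0.5, -5.8],[-36.0, -0.4, -5.8],[-36.0, -0.3, -5.8],[-36.0, -0.2, -5.8],[-36.0, -0.1, -5.8],
```

```bash
python3 -m inch '[[[-36,0,-3],[0,0,0],0],[[-36,0,-2],[0,0,0],0],[[-36,0,-2],[0,0,0],0],[[-36,0,-2],[0,0,0],0],[[-36,0,-2],[0,0,0],0],[[-36,0,-2],[0,0,0],0],[[0,0,0],[0,0,0],0],[[0,0,0],[0,0,0],0]]'
python3 - <<'E'
from h import *
cv2.imwrite("pics/w11.png",arm.get_image("wrist"))
s=arm.get_image("side");cv2.imwrite("pics/s11z.png",cv2.resize(s[190:390,220:440],None,fx=3,fy=3,interpolation=cv2.INTER_CUBIC))
t=arm.get_image("top");cv2.imwrite("pics/t11z.png",cv2.resize(t[190:330,270:430],None,fx=4,fy=4,interpolation=cv2.INTER_CUBIC))
E
```

```text
time_s: 14.75
eef_pos: [400.6, -11.0, 260.7]
eef_rot: [-1.572, -0.003, -0.095]
force: [0.6, -0.3, 0.1]
opening: 0.3
```

View pics/w11.png

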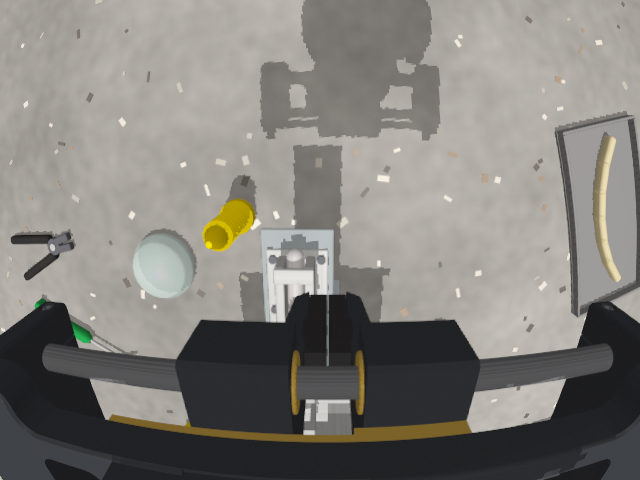

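View pics/s11z.png

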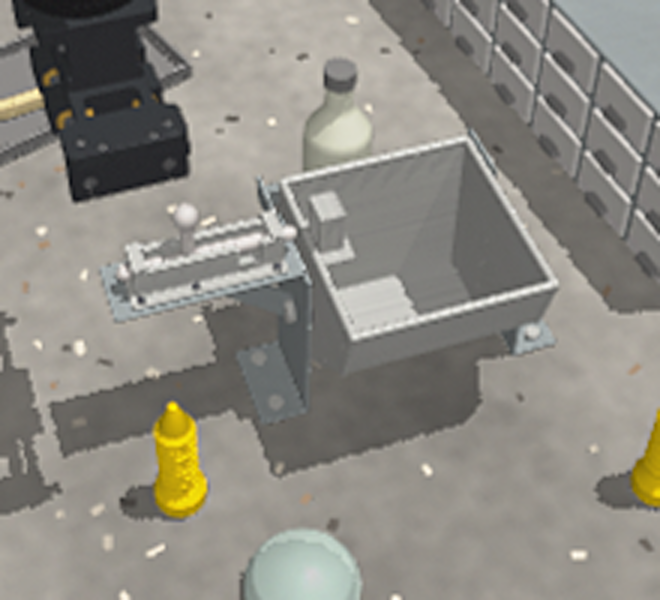

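View pics/t11z.png

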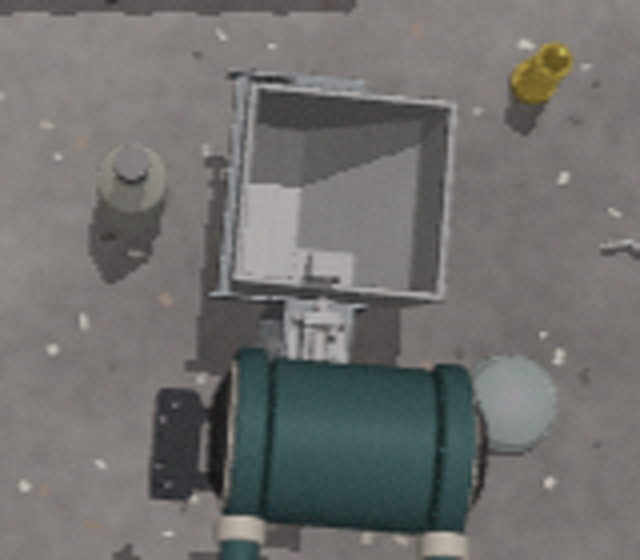

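The wrist view puts the bolt's rear end at (295,258), left of the finger line at 327, so I'm too far to +y. I'll measure the rod axis.

Run:
```python
from h import *
q=np.load("q.npy");p,Rm,o=tool();print(p)
for uv,z in [((295,256),166),((294,275),180),((262,230),150),((334,230),150)]:
    w=wplane(uv,z); d=w[:2]-q[:2];c,s=np.cos(q[2]),np.sin(q[2]);print(w.round(1),"brk",c*d[0]+s*d[1],-s*d[0]+c*d[1])
# side picture: ball at (220+186/3,190+213/3)
for uv in [(220+186/3,190+214/3)]:
    print(plane("side",uv,204))
# shelf axis world y at x=400
print(brk(q,[[-165,0,0],[-190,0,0]]))
```

```text
[401.51609335 -11.34373309 260.12738979]
[398.7 -32.2 166. ] brk -204.09869931671565 1.6405381699277726
[406.1 -32.5 180. ] brk -196.686710163068 2.0000278251686296
[383.6 -54.2 150. ] brk -216.9818361631122 -21.812806334836623
[388.3  -6.  150. ] brk -216.9913456882776 26.6411801982928
[444.2291596 -31.4636479 204.       ]
[[437.41913661 -37.59480804   0.        ]
 [412.53763396 -35.16358899   0.        ]]
```

```bash
python3 -m inch '[[[8,0,-20.7],[0,0,0],0],[[0,30,0],[0,0,0],0],[[0,26,0],[0,0,0],0],[[0,0,0],[0,0,0],0],[[0,0,0],[0,0,0],0]]'
python3 - <<'E'
from h import *
cv2.imwrite("pics/w12.png",arm.get_image("wrist"))
s=arm.get_image("side");cv2.imwrite("pics/s12z.png",cv2.resize(s[210:350,220:370],None,fx=4,fy=4,interpolation=cv2.INTER_CUBIC))
E
```

```text
time_s: 15.4
eef_pos: [406.6, -33.0, 203.3]
eef_rot: [-1.573, 0.002, -0.095]
force: [-0.3, -1.2, 0.4]
opening: 0.6
```

View pics/s12z.png

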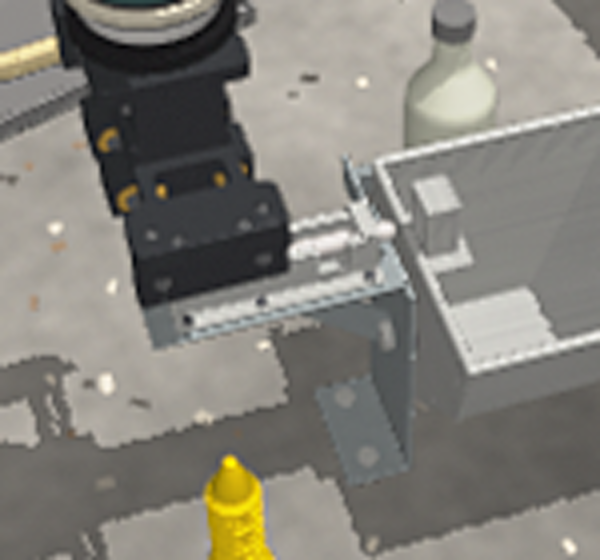

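View pics/w12.png

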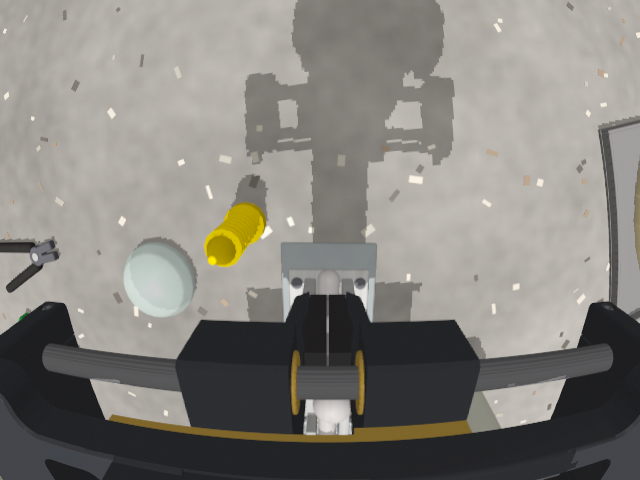

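The finger is centred on the rod and behind the ball, which shows at (330,415). Pushing +x.

```bash
python3 -m inch '[[[10,0,0],[0,0,0],0],[[10,0,0],[0,0,0],0],[[10,0,0],[0,0,0],0],[[0,0,0],[0,0,0],0]]'; python3 -m inch '[[[10,0,0],[0,0,0],0],[[8,0,0],[0,0,0],0],[[0,0,0],[0,0,0],0]]'
```

```text
time_s: 15.9
eef_pos: [437.7, -36.0, 203.8]
eef_rot: [-1.573, -0.001, -0.095]
force: [-0.6, -0.2, -0.1]
opening: 0.2
time_s: 16.2
eef_pos: [455.0, -37.7, 203.2]
eef_rot: [-1.573, -0.0, -0.095]
force: [-0.8, -0.4, -0.0]
opening: 0.3
```

Run:
```python
from h import *
cv2.imwrite("pics/w13.png",arm.get_image("wrist"))
s=arm.get_image("side");cv2.imwrite("pics/s13z.png",cv2.resize(s[210:350,220:370],None,fx=4,fy=4,interpolation=cv2.INTER_CUBIC))
```

```text
(no output)
```

View pics/s13z.png

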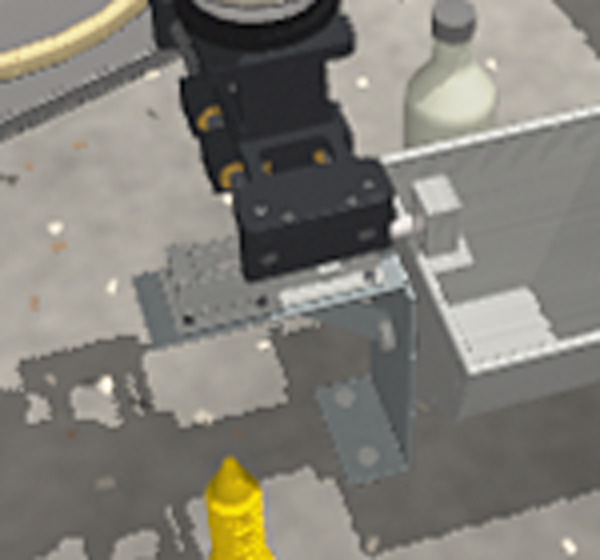

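View pics/w13.png

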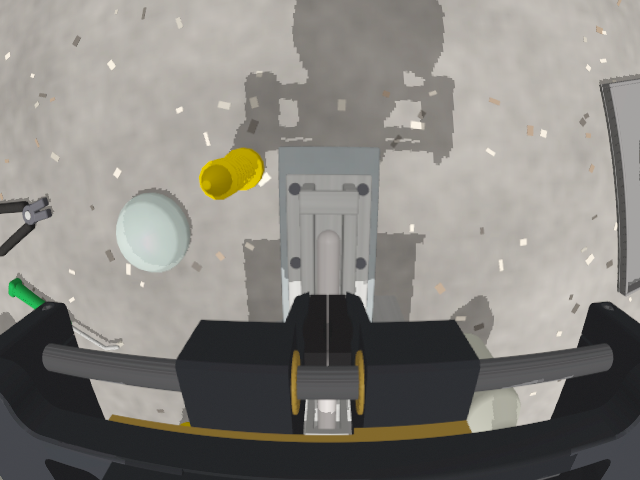

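The bolt is moving: its rear end has slid past the rear strap to (328,235) and the tip is nearing the keeper. I'll go on to the end stop.

```bash
python3 -m inch '[[[5,0,0],[0,0,0],0],[[5,0,0],[0,0,0],0],[[0,0,0],[0,0,0],0]]'; python3 -m inch '[[[4,0,0],[0,0,0],0],[[0,0,0],[0,0,0],0]]'
```

```text
time_s: 16.6
eef_pos: [464.1, -38.6, 203.1]
eef_rot: [-1.573, 0.001, -0.095]
force: [-0.9, -0.6, -0.5]
opening: 0.3
time_s: 16.8
eef_pos: [466.1, -38.7, 203.0]
eef_rot: [-1.573, 0.006, -0.095]
force: [-9.4, 1.0, 5.1]
opening: 0.5
```

```bash
python3 -m inch '[[[3,0,0],[0,0,0],0],[[0,0,0],[0,0,0],0]]'
python3 - <<'E'
from h import *
q=np.load("q.npy");p,Rm,o=tool();d=p[:2]-q[:2];c,s=np.cos(q[2]),np.sin(q[2]);print("brk",c*d[0]+s*d[1],-s*d[0]+c*d[1])
E
```

```text
time_s: 17.0
eef_pos: [466.7, -38.7, 202.8]
eef_rot: [-1.573, 0.011, -0.095]
force: [-17.4, 1.6, 10.6]
opening: 0.4
brk -135.71942497153853 1.7853614112610643
```

```bash
python3 -m inch '[[[-3,0,0],[0,0,0],0],[[-7,0,0],[0,0,0],0],[[-10,0,0],[0,0,0],0],[[-10,-20,0],[0,0,0],0],[[0,-30,0],[0,0,0],0],[[0,0,0],[0,0,0],0]]'
python3 - <<'E'
from h import *
cv2.imwrite("pics/w14.png",arm.get_image("wrist"))
s=arm.get_image("side");cv2.imwrite("pics/s14z.png",cv2.resize(s[210:350,220:370],None,fx=4,fy=4,interpolation=cv2.INTER_CUBIC))
p,Rm,o=tool();q=np.load("q.npy")
for x in(-165,-170,-175,-180): print(x,wproj(brk(q,[[x,2,171]])[0],p,Rm))
print(proj("side",brk(q,[[-120,2,204],[-37,2,166]])))
E
```

```text
time_s: 17.6
eef_pos: [443.5, -36.5, 257.7]
eef_rot: [-1.573, -0.009, -0.095]
force: [0.0, -0.5, 1.0]
opening: 0.5
-165 [328.51983139 256.640277  ]
-170 [328.54264678 248.77638252]
-175 [328.56540096 240.80302017]
-180 [328.58806378 232.72537694]
[[301.40578331 258.48659142]
 [339.67577692 261.86268279]]
```

View pics/s14z.png

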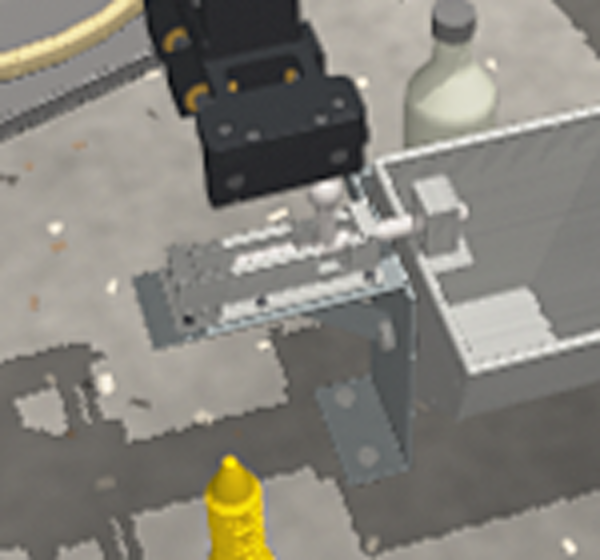

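View pics/w14.png

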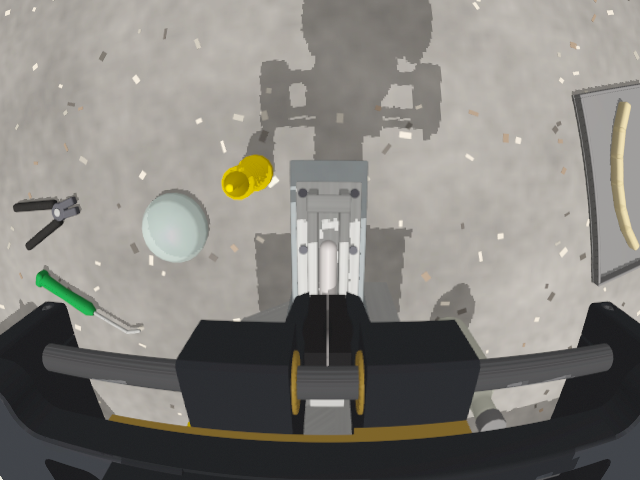

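The side view shows the rod through the keeper. The ball is at zoomed (326,193), against (326,194) predicted for fully shot, so the bolt is home. Now the finger goes to the +y side of the ball.

```bash
python3 -m inch '[[[0,0,20],[0,0,0],0],[[20,0,20],[0,0,0],0],[[19,0,0],[0,0,0],0],[[0,27,0],[0,0,0],0],[[0,26,0],[0,0,0],0],[[0,0,0],[0,0,0],0],[[0,0,0],[0,0,0],0]]'
cat >> h.py <<'E'
def inb(p):
    q=np.load("q.npy");d=p[:2]-q[:2];c,s=np.cos(q[2]),np.sin(q[2]);return np.array([c*d[0]+s*d[1],-s*d[0]+c*d[1],p[2]]).round(1)
E
python3 - <<'E'
from h import *
print(inb(tool()[0]))
cv2.imwrite("pics/w15.png",arm.get_image("wrist"))
s=arm.get_image("side");cv2.imwrite("pics/s15z.png",cv2.resize(s[210:350,220:370],None,fx=4,fy=4,interpolation=cv2.INTER_CUBIC))
E
```

```text
time_s: 18.4
eef_pos: [482.6, -0.2, 198.9]
eef_rot: [-1.573, 0.004, -0.095]
force: [0.8, -0.3, 0.7]
opening: 0.7
[-123.7   41.7  198.9]
```

View pics/s15z.png

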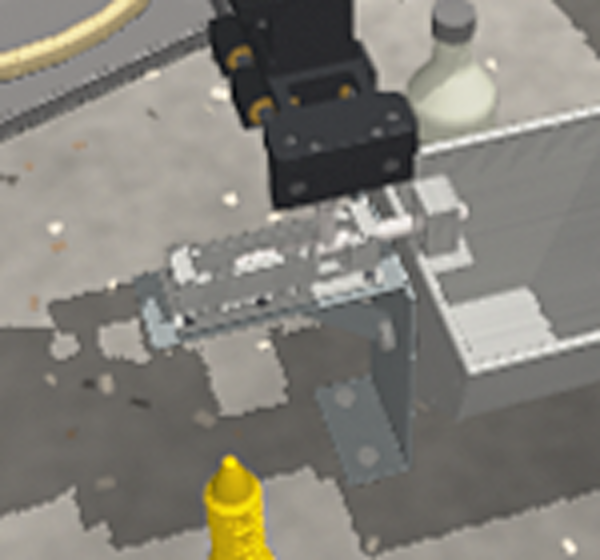

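View pics/w15.png

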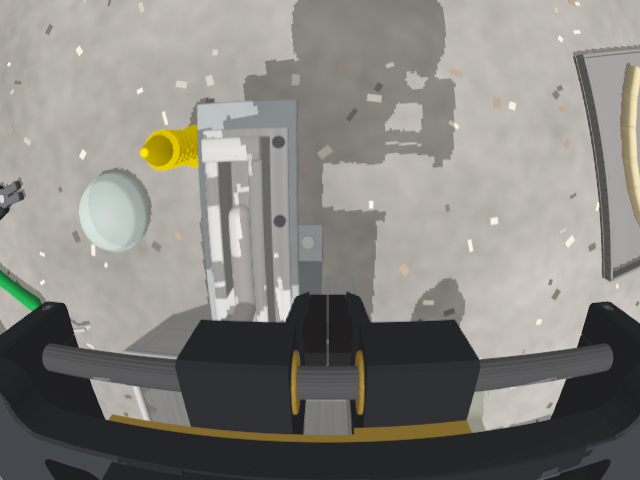

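```bash
python3 -m inch '[[[1.5,-3,-5],[0,0,0],0],[[0,0,-6],[0,0,0],0],[[0,0,-8],[0,0,0],0],[[0,0,-8],[0,0,0],0],[[0,0,-8],[0,0,0],0],[[0,0,0],[0,0,0],0]]'; python3 -m inch '[[[0,0,-6],[0,0,0],0],[[0,0,-6],[0,0,0],0],[[0,0,0],[0,0,0],0]]'
```

```text
time_s: 19.1
eef_pos: [481.5, -36.4, 203.2]
eef_rot: [-1.573, 0.001, -0.096]
force: [0.2, -0.0, 0.5]
opening: 0.4
time_s: 19.4
eef_pos: [480.2, -47.7, 202.9]
eef_rot: [-1.573, 0.001, -0.096]
force: [-0.1, 0.8, 0.2]
opening: 0.7
```

Run:
```python
from h import *
print(inb(tool()[0]))
cv2.imwrite("pics/w16.png",arm.get_image("wrist"))
s=arm.get_image("side");cv2.imwrite("pics/s16z.png",cv2.resize(s[210:350,220:370],None,fx=4,fy=4,interpolation=cv2.INTER_CUBIC))
```

```text
[-121.4   -5.9  202.9]
```

View pics/s16z.png

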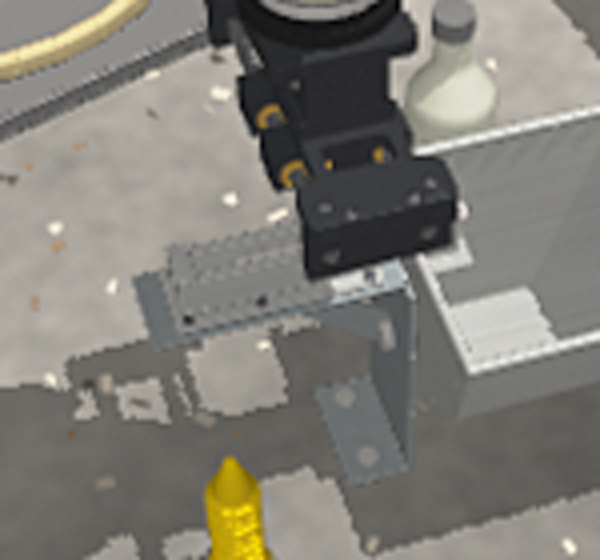

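```bash
python3 -m inch '[[[0,0,-6],[0,0,0],0],[[0,0,-4],[0,0,0],0],[[0,-15,0],[0,0,0],0],[[0,-25,0],[0,0,0],0],[[0,0,0],[0,0,0],0]]'
python3 - <<'E'
from h import *
p,Rm,o=tool();print(inb(p))
cv2.imwrite("pics/w17.png",arm.get_image("wrist"))
s=arm.get_image("side");cv2.imwrite("pics/s17z.png",cv2.resize(s[210:350,220:370],None,fx=4,fy=4,interpolation=cv2.INTER_CUBIC))
q=np.load("q.npy")
for t in (0.9,1.2,1.35): print(t,(proj("side",brk(q,[[-120,2-38*np.sin(t),166+38*np.cos(t)]]))-[220,210])*4)
E
```

```text
time_s: 20.0
eef_pos: [482.3, -57.8, 248.0]
eef_rot: [-1.574, -0.007, -0.095]
force: [1.2, -0.6, -0.7]
opening: 0.7
[-118.4  -15.7  248. ]
0.9 [[344.10691597 255.54388015]]
1.2 [[347.83918488 276.89820095]]
1.35 [[348.99212653 286.51451818]]
```

View pics/s17z.png

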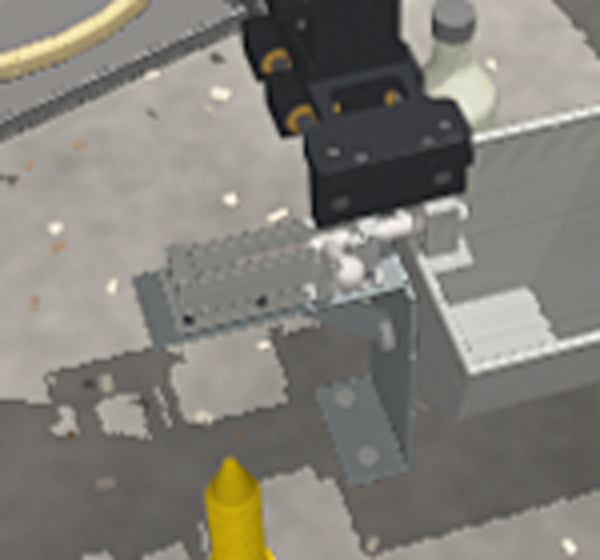

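The ball is at zoomed (350,269), about 1.1 rad. I'll press it down from above for the rest.

```bash
python3 -m inch '[[[-2,0,-24],[0,0,0],0],[[0,22,0],[0,0,0],0],[[0,15,0],[0,0,0],0],[[0,6,0],[0,0,0],0],[[0,0,0],[0,0,0],0]]'; python3 -m inch '[[[0,3,0],[0,0,0],0],[[0,0,0],[0,0,0],0]]'
```

```text
time_s: 20.6
eef_pos: [474.4, -80.8, 200.2]
eef_rot: [-1.574, 0.004, -0.095]
force: [-2.8, -0.9, 4.0]
opening: 0.1
time_s: 20.8
eef_pos: [474.9, -81.0, 199.4]
eef_rot: [-1.574, 0.002, -0.094]
force: [-8.6, -1.3, 14.2]
opening: 0.2
```

```bash
python3 -m inch '[[[0,-5,0],[0,0,0],0],[[0,-30,0],[0,0,0],0],[[0,-45,0],[0,0,0],0],[[-10,-40,20],[0,0,0],0],[[-10,0,45],[0,0,0],0],[[0,0,45],[0,0,0],0],[[0,0,45],[0,0,0],0],[[0,0,40],[0,0,0],0],[[0,0,0],[0,0,0],0]]'
python3 - <<'E'
from h import *
cv2.imwrite("pics/w18.png",arm.get_image("wrist"))
s=arm.get_image("side");cv2.imwrite("pics/s18.png",s);cv2.imwrite("pics/s18z.png",cv2.resize(s[210:350,220:370],None,fx=4,fy=4,interpolation=cv2.INTER_CUBIC))
t=arm.get_image("top");cv2.imwrite("pics/t18.png",t);cv2.imwrite("pics/t18z.png",cv2.resize(t[190:330,270:430],None,fx=5,fy=4.2,interpolation=cv2.INTER_CUBIC))
q=np.load("q.npy")
B=brk(q,[[-120,2-38*np.sin(1.35),166+38*np.cos(1.35)],[-37,2,166]])
print((proj("top",B)-[270,190])*[5,4.2])
W=binp(q,0,[[-75,65,65],[75,65,65],[-75,-90,65],[75,-90,65]])
print("side pred",((proj("side",W)-[220,210])*4).round(0).tolist()); print("top pred",((proj("top",W)-[270,190])*[5,4.2]).round(0).tolist())
E
```

```text
time_s: 21.7
eef_pos: [473.7, 119.8, 316.2]
eef_rot: [-1.571, 0.002, -0.089]
force: [-0.5, 0.1, -0.2]
opening: 0.6
[[459.23864168 366.48423609]
 [404.82279262 244.16191017]]
side pred [[372.0, 164.0], [624.0, 104.0], [471.0, 377.0], [747.0, 303.0]]
top pred [[291.0, 292.0], [312.0, 85.0], [552.0, 313.0], [569.0, 105.0]]
```

View pics/s18z.png

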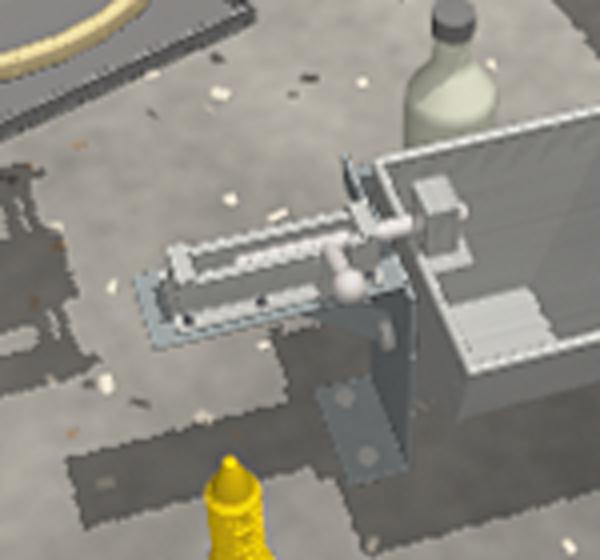

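View pics/t18z.png

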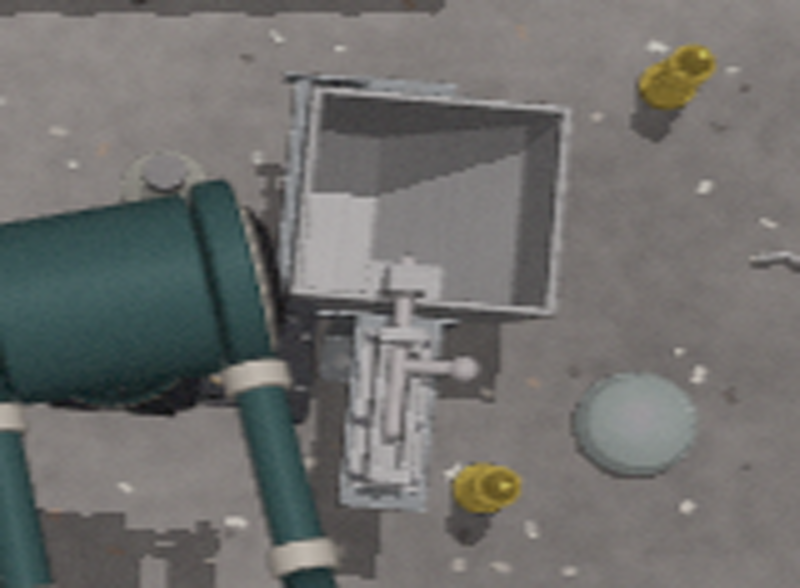

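View pics/s18.png

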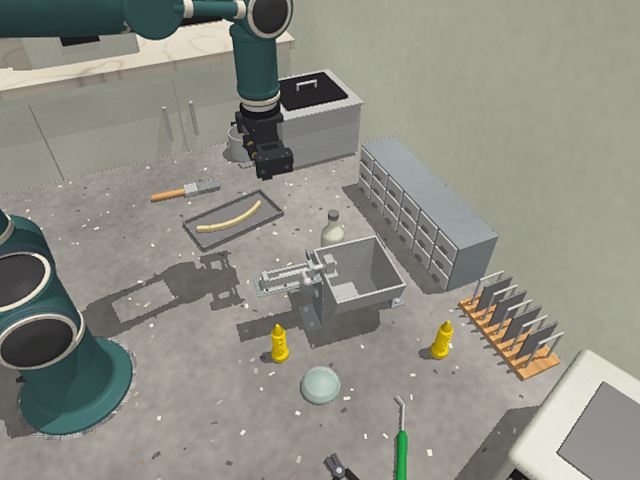

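The side and top views both put the ball at its 1.35 rad spot, (348,285) against (349,286) predicted. The rod tip past the keeper looks a few mm short of my prediction, so I'll check it from closer with the wrist camera.

```bash
python3 -m inch '[[[35,0,-40],[0,0,0],0],[[35,0,-40],[0,0,0],0],[[30,0,-40],[0,0,0],0],[[30,0,-38],[0,0,0],0],[[0,10,0],[0,0,0],0],[[0,0,0],[0,0,0],0],[[0,0,0],[0,0,0],0]]'
python3 - <<'E'
from h import *
p,Rm,o=tool();print(inb(p))
im=arm.get_image("wrist");cv2.imwrite("pics/w19.png",im);cv2.imwrite("pics/w19z.png",cv2.resize(im[130:330,220:440],None,fx=3,fy=3,interpolation=cv2.INTER_CUBIC))
q=np.load("q.npy")
for n,P in dict(tip=[-37,2,166],keeper=[-61,2,184],k1=[-52,2,184],k0=[-70,2,184],ball=[-120,-35,174],rear=[-170,2,170],strap=[-100,2,180],strap0=[-196,2,180]).items(): print(n,((wproj(brk(q,[P])[0],p,Rm)-[220,130])*3).round(0))
E
```

```text
time_s: 22.55
eef_pos: [583.7, -49.4, 306.5]
eef_rot: [-1.573, 0.003, -0.096]
force: [-0.6, -0.3, -0.3]
opening: 0.7
[-18.2   2.5 306.5]
tip [322. 251.]
keeper [322. 164.]
k1 [322. 203.]
k0 [322. 125.]
ball [162. -88.]
rear [ 322. -292.]
strap [322.  -7.]
strap0 [ 322. -404.]
```

View pics/w19z.png

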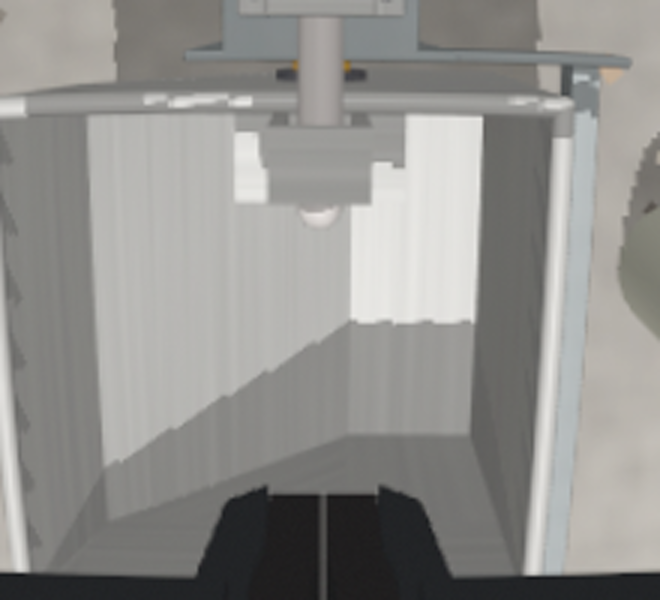

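The keeper lies where predicted (rows 125–203), but the tip shows at row 228 against 251, some 6 mm short. I'll measure the handle and rear end relative to the straps.

```bash
python3 -m inch '[[[-35,0,0],[0,0,0],0],[[-35,0,0],[0,0,0],0],[[-25,0,0],[0,0,0],0],[[0,0,0],[0,0,0],0],[[0,0,0],[0,0,0],0]]'
python3 - <<'E'
from h import *
p,Rm,o=tool();print(inb(p))
im=arm.get_image("wrist");cv2.imwrite("pics/w20.png",im);cv2.imwrite("pics/w20z.png",cv2.resize(im[100:300,220:440],None,fx=3,fy=3,interpolation=cv2.INTER_CUBIC))
q=np.load("q.npy")
for n,P in dict(ball=[-120,-35,174],rear=[-170,2,171],rear42=[-173,2,171],s1a=[-105,2,180],s1b=[-95,2,180],s0b=[-191,2,180],s0a=[-201,2,180],shelf=[-218,2,150]).items(): print(n,((wproj(brk(q,[P])[0],p,Rm)-[220,100])*3).round(0))
E
```

```text
time_s: 23.1
eef_pos: [490.3, -39.2, 308.3]
eef_rot: [-1.573, -0.002, -0.094]
force: [0.5, -0.4, 0.4]
opening: 0.5
[-112.2    3.5  308.3]
ball [168. 387.]
rear [319. 181.]
rear42 [319. 169.]
s1a [318. 453.]
s1b [318. 492.]
s0b [319.  93.]
s0a [319.  50.]
shelf [320. -11.]
```

View pics/w20z.png

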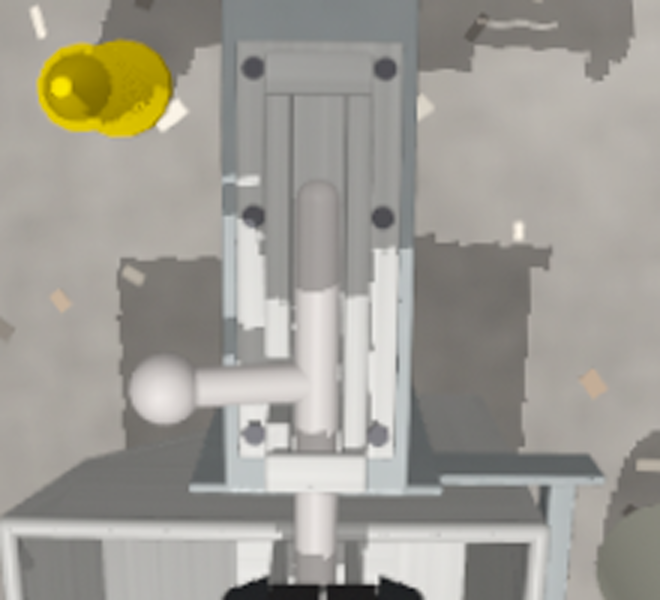

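Measured against the straps, the rear end is at row 178 (181 predicted at 45 mm, 169 at 42 mm) and the ball at 388 (387 predicted), so the bolt is fully shot and the handle fully down. Last check is that nothing else moved, and then I'll hand in.

```bash
python3 -m inch '[[[0,-30,0],[0,0,0],0],[[0,0,0],[0,0,0],0],[[0,0,0],[0,0,0],0]]'
python3 - <<'E'
from h import *
a=cv2.imread("pics/side0.png");b=arm.get_image("side");cv2.imwrite("pics/s21.png",b)
for n,(x0,y0,x1,y1) in dict(screwB=(265,315,295,370),screwA=(425,315,460,365),lens=(295,360,345,410),pick=(390,390,415,480),cutters=(320,450,360,480),bottle_neck=(322,205,345,232),tray_brush=(145,175,225,205)).items():
    g0,g1=[cv2.cvtColor(i[y0:y1,x0:x1],cv2.COLOR_BGR2GRAY).astype(np.float32) for i in(a,b)]
    print(n,cv2.phaseCorrelate(g0,g1),abs(g0-g1).mean().round(1))
cv2.imwrite("pics/s21z.png",cv2.resize(b[150:400,150:470],None,fx=2.4,fy=2.4))
E
```

```text
time_s: 23.45
eef_pos: [491.6, -39.9, 337.9]
eef_rot: [-1.573, -0.002, -0.095]
force: [0.8, 0.1, 0.1]
opening: 0.1
screwB ((0.05060151526382839, -0.03976776770653245), 0.8895870600806343) 5.2
screwA ((-0.013090435334056849, 0.029636781518320277), 0.9949184593227175) 5.1
lens ((-0.040647242908494974, -0.017578696942674554), 0.9928046977996826) 5.3
pick ((0.45710590536531903, -0.0002481738558799407), 1.0007564521365695) 4.7
cutters ((0.0026908371693714628, -0.034435470866027273), 1.0034228837986787) 4.2
bottle_neck ((0.10878836675893488, 0.6341472239465844), 0.3706062642144568) 30.0
tray_brush ((-0.05162984561227546, -0.004504333717298081), 1.0021891830364864) 4.8
```

View pics/s21z.png

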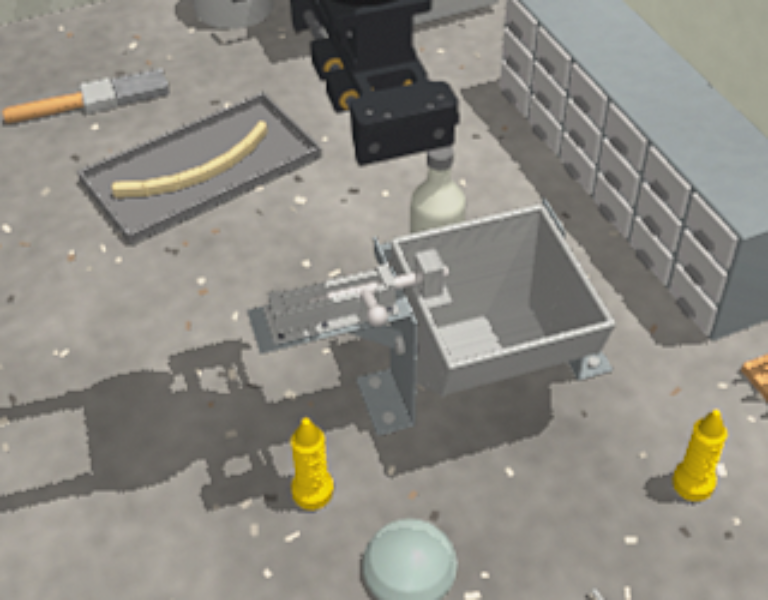

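```bash
python3 -c "
from plant import arm
print(arm.close_job())"
```

```text
the job is handed in; nothing more can be done
None
```

The job is done and handed in at about 23.5 s of the 64 s allowed. I slid the rib out by its free end and laid it flat in the tray. Then I pushed the bin upright against its stop bar, shot the bolt through the keeper and turned the handle down.

**Last checks**
- **Rib:** it lies flat well inside the tray walls in both the wrist and side views.
- **Bin:** it stopped against the stop bar with 18 N on the finger, and its rim corners match the upright prediction within about 2 px.
- **Bolt:** measured against the straps, its rear end is at about 44–45 mm of travel. It met its end stop when pushed with 17 N.
- **Handle:** the ball is at its 1.35 rad position within about 1 px, after pressing it down to its stop with 14 N.

**Checks that disagreed or could not be made**
- **Rod tip:** past the keeper it looked about 6 mm short of the stated 24 mm, perhaps because its end is rounded. The rear end, the ball and the opened notch all point to fully shot.
- **Pick:** image comparison showed a shift of about 0.5 px (roughly 1 mm). I carried the rib close by it but felt no contact.
- **Bottle:** the gripper was in front of it in the last comparison, so that one says nothing. Earlier views show it standing upright.
- **Everything else:** the screws, lens, cutters and brush show no measurable movement.

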